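# Feel handle blanks for their chamfered end and rack them alike

## Robot

A 6-joint arm with a two-finger parallel gripper is mounted at the origin on the work surface. World frame = base frame: x ahead of the robot, y to its left, z up, the work surface at z = 0. Lengths are in m, angles in rad, forces in N, time in s.
With the tool pointing down it reaches from about 0.3 to 0.875 m from the base axis. Payload 4.2 kg.
Tool frame: the origin (TCP) lies on the centre line of the jaws, within the pads' length; the fingertips stand 25 mm ahead of it and the grasp point (between the pads) lies 6 mm ahead of it; y points along the fingers, z is the direction in which the jaws open and shut, and the axes are right-handed (so a half turn about y gives the same grasp; the last joint's range is limited). The gripper opens to 85 mm and grips with 20 to 120 N. Pads are 22 mm wide; open, the fingers measure 114 mm over their backs; the gripper's body (76 mm by 85 mm) begins 54 mm behind the grasp point. The pads swing forward as they close: fully open they stand 13 mm farther back than shut.
Start: joints at [1.26, 0.32, 1.565, -0, 1.257, -0.02], TCP at [0.165, 0.551, 0.218] pointing down, gripper open.
Joint ranges: [-3.11, 3.11], [-0.84, 2.01], [0.21, 2.61], [-1.34, 4.49], [0.05, 2.63], [-2.56, 2.56]. Speed limits (rad/s): [2.57, 2.57, 3.14, 3.14, 3.14, 3.14].

## Interface

Orientations are given as [roll, pitch, yaw] about the fixed x, y, z axes, in that order (R = Rz(yaw) Ry(pitch) Rx(roll)).
In Python, from workcell import telemetry, optics, close_job gives the robot as it stands.
- The arm moves only by the tool step_arm, never from a script. Its argument "commands" is a list of rows, each a list of 4 numbers: the shift along the tool's x, y, z in units of 0.04 m (1.0 is 0.04 m), then the turn about the tool's y in units of 30 degrees (1.0 is 30 degrees). In form: [[tx, ty, tz, yaw], ...]. A call has 1 to 20 rows; each row shifts and turns the commanded pose from where the row before left it, along the tool's axes as they then stand; what a row does not reach is not made up. A row lasts 1/12 s, in which the tool goes at most 41.7 mm and 7.16 degrees, less where a joint would pass 70% of its speed; a pose out of reach is approached as far as the arm can. A call with a number of a shift or a turn outside -1 to 1 is refused whole. A call with a gripper value outside its range is refused whole. "fingers" is the gripper command: -1 is shut, 1 is fully open, values between are in proportion, set as the call begins (left out, the last holds). The fingers move at their own pace and stop on an object; "squeeze" is the grip in N (left out, the last holds). Time passes only in rows, so rows that do not move let the fingers close. It gives the time, the measured TCP pose, the force and the opening at its end, in the units of the state.
- telemetry.read_state(): the state, without advancing time (a new reading comes with each control period).
- optics.get_image(name): name is "side" or "top"; returns the picture (400x640x3 uint8, red, green, blue); there is no depth.
- optics.get_calibration(name): a dict with "fx", "fy", "cx", "cy" (pixels), "world_from_camera" (4x4, takes a point from camera to world coordinates). Camera axes: x right, y down, z forward; pixel columns grow to the right and rows downward; lengths in m; the calibration is good to about 2 mm. A picture is of the moment at which its call begins. get_calibration takes no time and is no camera call.
- close_job(): hands the job in, once; it reports no verdict.
The state is a dict: "t": time; "joint_pos": joint angles; "qvel": joint speeds; "joint_torque": joint torques, N m; "position": TCP position; "tcp_rot": TCP orientation; "ft_force": force on the tool from outside, world axes, zero at the start; "torque": the same for the moment, N m; "width": finger opening in m.
Only numpy, scipy, OpenCV 4.12 (cv2) and the standard library are available. Lean on these libraries where they do the work, as an engineer would, in place of code of your own. Each camera call takes 0.05 s, during which the arm holds its last target.

## Task

Two octagonal handle blanks lie on the bench, fresh from the sander, each with one end chamfered to take its ferrule and the other still square. Lay each in an empty place of the sloping rack and feel its lower end gently against the brass bush at the foot: a chamfered end slips into the bush, a square end stops at its rim and the handle must be turned end for end. Leave both handles racked like the one already there, chamfered end home in its bush, and do not disturb that handle or the other things on the bench.

Things in the scene. Friction and masses are not known exactly. Their poses are not given: they have to be found in the camera images.
- handle_a: A handle to rack. Octagonal pale wooden bar, 150 mm long, 24 mm across flats, 55 g, lying on a flat of its own on the bench, pointing any way. Origin mid-length on its axis; x runs along it. One end is square, the other chamfered all round, 3.5 mm inward over the last 9 mm. Its axes do not tell which end is which: that differs between the handles.
- handle_b: The other handle to rack. Octagonal pale wooden bar, 150 mm long, 24 mm across flats, 55 g, lying on a flat of its own on the bench, pointing any way. Origin mid-length on its axis; x runs along it. One end is square, the other chamfered all round, 3.5 mm inward over the last 9 mm. Its axes do not tell which end is which: that differs between the handles.
- rack: Rack fixed to the bench, 270 mm wide, on a 35 degree slope. Origin on the bench under its middle, z up, x level up the slope, y across. Two rails 12 mm thick stand across the slope, middles 30 and 118 mm above the bush plate, each with four V notches 60 mm apart (90 degrees, 44 mm wide); between them it is open to a board 40 mm below the handles' axes.
- bush0 (a point): Mouth of the first bush, on the line of its bore, 64 mm above the bench; x points out of the bore up the slope (35 degrees), y is level, z square to the slope, upward. A steel plate 48 mm high crosses the slope here with a brass bush for each place. A handle in its notches has its axis on the line y = 0, z = 0. This place holds the racked handle already; rack y = -90 mm.
- bush1 (a point): Mouth of the second bush, rack y = -30 mm, empty; axes as bush0. The bores are 22.5 mm wide, sharp-rimmed, right through, narrower than a handle: slid down its notches, a square end stops at the mouth (handle's middle at x = 75 mm), a chamfered end slips in until it wedges 5 to 7 mm deep (middle at x = 68 to 70 mm).
- bush2 (a point): Mouth of the third bush, rack y = +30 mm, empty; axes as bush0. A handle held by its middle, across the fingers, needs the tool tilted 35 degrees from vertical to lie along the slope; there are 76 mm between the rails for the fingers, and nothing stands above the handles but the plate's 24 mm.
- bush3 (a point): Mouth of the fourth bush, rack y = +90 mm, empty; axes as bush0. A handle let go in its notches may slide down to the plate by itself.
- handle_done: Bystander, leave it as it is: a handle of the same kind, already racked in the first place, chamfered end in bush0. Origin mid-length on its axis, x along it.
- sanding_block: Bystander, leave it as it is: cork sanding block, 110 x 66 x 28 mm. Origin under its middle, x along its length.
- ferrule_tin: Bystander, leave it as it is: open steel tin of brass ferrules, 80 mm across and 55 mm high. Origin under its middle.
- bench_brush: Bystander, leave it as it is: bench brush with dark bristles, 245 mm long, about 56 mm high, lying on its bristles. Origin under the middle of the 130 mm head; the handle points to its -x side.
Things that resemble listed ones, but are neither listed nor needed, are in the scene too. Leave any red look-alike of the handle_a alone.

How it is judged:
By the outcome, as a careful person would: the job done as asked, in the order asked, and still so for the second after the job is handed in, with the robot touching nothing.
It also fails if it takes over 72 s, if anything falls off the work surface, if the arm or the gripper's body presses on something with over 40 N, if the wrist force passes 120 N, or if a joint passes its speed limit or range.

## Working session

There is one attempt and no reset: what is moved stays moved. The work goes in short steps, Python scripts to look and compute and a tool call to move; the robot and the scene stay as the last step left them, time stands still between calls to the robot, and variables do not carry over. Pictures are saved under pics/ and viewed, and the job is handed in when it is done.

Besides the shell and the picture viewer there is one more tool, called in YAML: its name, and indented under it one key for each argument. step_arm: Moves the arm, as the interface text tells. Shifts and turns lie within -1 to 1; 1 stands for 0.04 m of shift or 30 degrees of turn. Its arguments: {"type":"object","properties":{"commands":{"type":"array","items":{"type":"array","items":{"type":"number"}}},"fingers":{"type":"number"},"squeeze":{"type":"number"}},"required":["commands"]}

```bash
mkdir -p pics; ls; python3 - <<'E'
from workcell import telemetry, optics
import cv2, numpy as np
np.set_printoptions(precision=4,suppress=True)
for n in ("top","side"):
    im=optics.get_image(n); cv2.imwrite(f"pics/{n}0.png",im[:,:,::-1])
    c=optics.get_calibration(n); print(n,c["fx"],c["fy"],c["cx"],c["cy"]); print(np.array(c["world_from_camera"]))
print(telemetry.read_state())
E
```

```text
pics
top 470.84023377499597 470.84023377499597 321.799727940523 201.97955913503722
[[-0.0213 -0.9918  0.1262  0.4167]
 [-0.9995  0.0181 -0.0262  0.1224]
 [ 0.0237 -0.1267 -0.9917  1.365 ]
 [ 0.      0.      0.      1.    ]]
side 508.3393705423514 508.3393705423514 328.08437334477696 190.09516690532482
[[-0.9856 -0.0592  0.1582  0.3853]
 [-0.1671  0.4783 -0.8621  1.0924]
 [-0.0246 -0.8762 -0.4813  0.6419]
 [ 0.      0.      0.      1.    ]]
{'t': 0.1, 'joint_pos': array([ 1.26  ,  0.3202,  1.5656,  0.    ,  1.2574, -0.02  ]), 'qvel': array([-0.0012, -0.001 , -0.0039,  0.0005, -0.0004,  0.0002]), 'joint_torque': array([  0.0005, -41.6413, -23.4702,   0.0001,   0.0048,   0.    ]), 'position': array([0.1647, 0.5504, 0.217 ]), 'tcp_rot': array([-1.5724,  0.    , -0.2908]), 'ft_force': array([-0.0309,  0.0634, -0.8427]), 'torque': array([ 0.0015,  0.0279, -0.0008]), 'width': 0.08537174055639073}
```

View pics/top0.png

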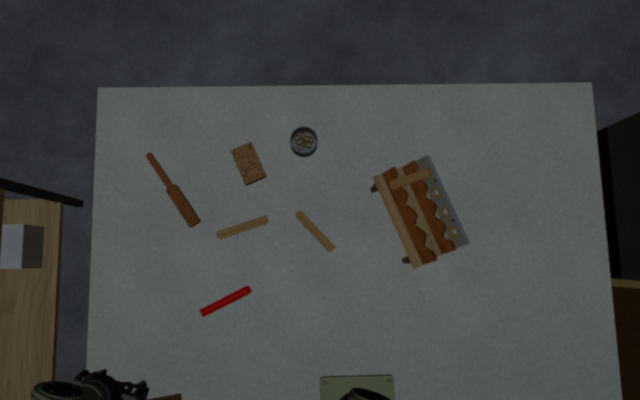

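View pics/side0.png

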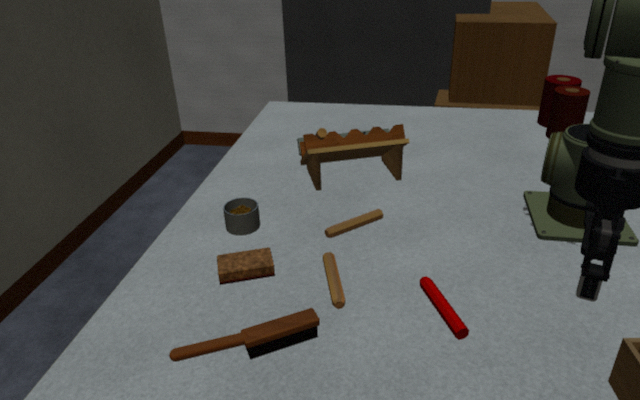

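```bash
python3 - <<'E'
from workcell import telemetry, optics
import cv2, numpy as np
for n in ("top","side"):
    a=np.mean([optics.get_image(n).astype(float) for _ in range(12)],0)
    np.save(f"pics/{n}_avg.npy",a)
    a=np.clip(a*1.8,0,255).astype(np.uint8)[:,:,::-1]
    rois={"top":dict(h=(205,200,140,65),r=(360,145,120,130)),"side":dict(h=(310,200,90,120),r=(285,115,140,80))}[n]
    for k,(x,y,w,h) in rois.items():
        s=min(800/w,600/h); s=int(s)
        cv2.imwrite(f"pics/{n}_{k}.png",cv2.resize(a[y:y+h,x:x+w],None,fx=s,fy=s,interpolation=cv2.INTER_CUBIC)); print(n,k,s)
E
```

```text
top h 5
top r 4
side h 5
side r 5
```

View pics/top_h.png

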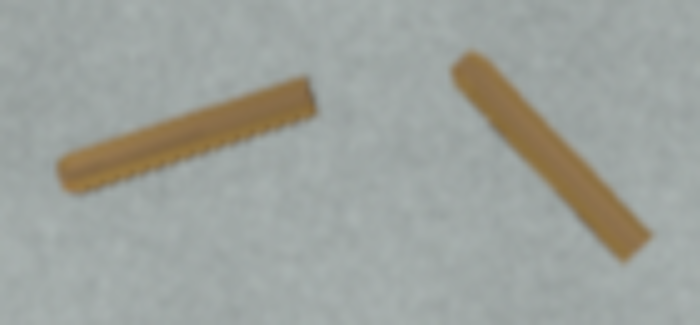

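View pics/top_r.png

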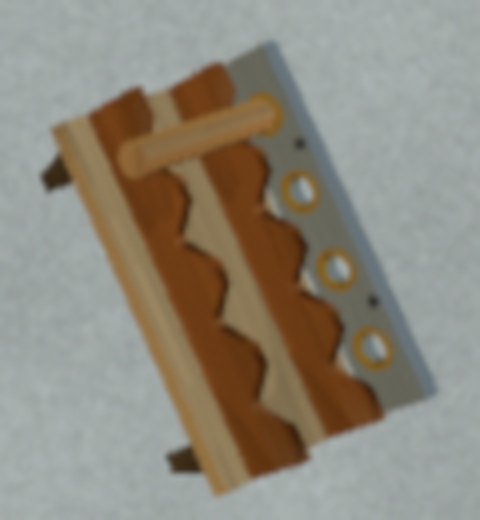

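View pics/side_h.png

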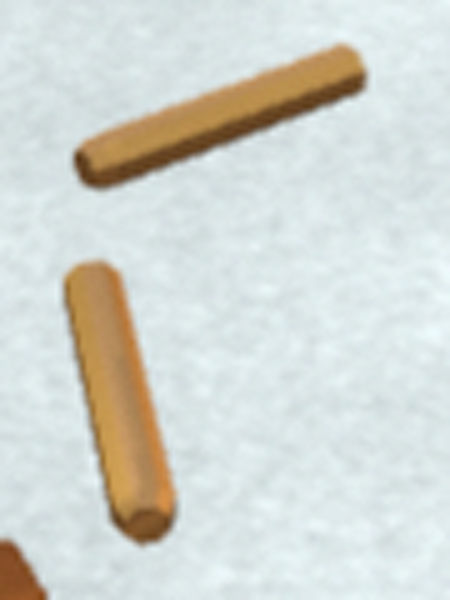

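View pics/side_r.png

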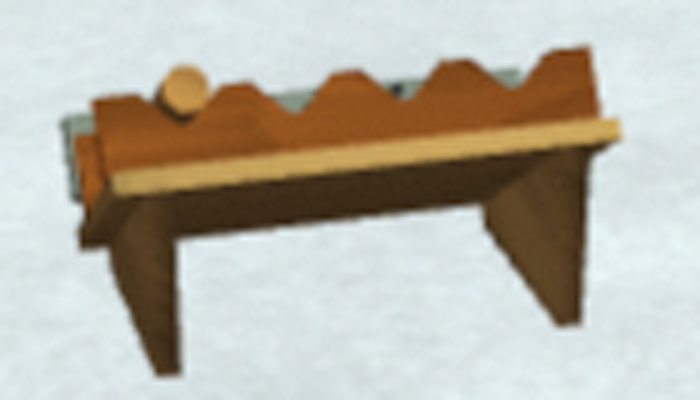

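```bash
cat > h.py <<'E'
import numpy as np, cv2
from workcell import optics
from scipy.optimize import minimize
C={n:optics.get_calibration(n) for n in("top","side")}
def proj(n,P):
    c=C[n];T=np.linalg.inv(np.array(c["world_from_camera"]));p=np.atleast_2d(P)@T[:3,:3].T+T[:3,3]
    return np.c_[c["fx"]*p[:,0]/p[:,2]+c["cx"],c["fy"]*p[:,1]/p[:,2]+c["cy"]]
def back(n,uv,z):
    c=C[n];T=np.array(c["world_from_camera"]);d=T[:3,:3]@np.array([(uv[0]-c["cx"])/c["fx"],(uv[1]-c["cy"])/c["fy"],1])
    return T[:3,3]+d*(z-T[2,3])/d[2]
def prism(x,y,yaw,z=.012,pitch=0.):
    # +x end chamfered
    pts=[]
    r=.012/np.cos(np.pi/8)
    for xx,k in((-.075,r),(.066,r),(.075,r*8.5/12)):
        for a in np.arange(8)*np.pi/4+np.pi/8: pts.append([xx,k*np.cos(a),k*np.sin(a)])
    p=np.array(pts);c,s=np.cos(pitch),np.sin(pitch)
    p=p@np.array([[c,0,s],[0,1,0],[-s,0,c]]).T
    c,s=np.cos(yaw),np.sin(yaw)
    return p@np.array([[c,-s,0],[s,c,0],[0,0,1]]).T+[x,y,z]
E
python3 - <<'E'
from h import *
A={n:np.load(f"pics/{n}_avg.npy") for n in C}
rois={"L":dict(top=(212,210,62,32),side=(318,248,32,62)),"R":dict(top=(290,205,50,52),side=(320,204,70,38))}
S=4
def sil(n,P,roi):
    x,y,w,h=roi; m=np.zeros((h*S*2,w*S*2),np.uint8)
    uv=proj(n,P)-[x,y]; hull=cv2.convexHull(((uv+.5)*2*S).astype(np.float32)).round().astype(np.int32)
    cv2.fillConvexPoly(m,hull,255); return cv2.resize(m,(w,h),interpolation=cv2.INTER_AREA)/255.
g={"L":[back("top",(219,235),.012),back("top",(267,220),.012)],"R":[back("top",(298,213),.012),back("top",(332,248),.012)]}
for k in g:
    a,b=g[k]; m=(a+b)/2; d=a-b; print(k,np.linalg.norm(d))
    x0=np.array([m[0],m[1],np.arctan2(d[1],d[0])])
    M={}
    for n in C:
        x,y,w,h=rois[k][n]; im=A[n][y:y+h,x:x+w]; f=(im[:,:,0]-im[:,:,2])
        lo=np.median(f[[0,-1]]); hi=np.percentile(f,95 if 0 else 92); M[n]=np.clip((f-lo)/(0.8*(hi-lo)),0,1)
    for cams in (("top",),("side",),("top","side")):
        def cost(v):
            P=prism(v[0]/100,v[1]/100,v[2]); return sum(np.abs(sil(n,P,rois[k][n])-M[n]).mean() for n in cams)
        s0=x0*[100,100,1]
        r=minimize(cost,s0,method="Nelder-Mead",options=dict(initial_simplex=s0+np.array([[0,0,0],[.5,0,0],[0,.5,0],[0,0,.1]]),xatol=1e-3,fatol=1e-6))
        v=r.x.copy(); flipped=cost([v[0],v[1],v[2]+np.pi]); print(k,cams,v/[100,100,1],r.fun,"flip",flipped)
# rings
im=A["top"]; f=im[:,:,0]-im[:,:,2]
for (u,v) in((435,192.5),(444.2,212.2),(453.2,232.2)):
    y0,x0=int(v)-7,int(u)-7; w=f[y0:y0+15,x0:x0+15].copy()
    print((u,v)); print(w.round().astype(int))
    print(back("top",(u,v),.064))
E
```

```text
L 0.14288785330268325
L ('top',) [0.52134243 0.31775961 1.87318877] 0.014127950071157561 flip 0.017393782613852056
L ('side',) [0.5222136  0.3173932  1.87595149] 0.01713148677643742 flip 0.03883198619349576
L ('top', 'side') [0.52231119 0.31662193 1.87667572] 0.038448456662743435 flip 0.056487304619443915
R 0.14030600714297575
R ('top',) [0.50677359 0.11006361 0.73689932] 0.011495076359401828 flip 0.013606224119722192
R ('side',) [0.50802873 0.11037105 0.73619361] 0.02204523358913522 flip 0.030033103001580054
R ('top', 'side') [0.50737413 0.11025618 0.73447952] 0.0347479591270573 flip 0.043670983852181135
(435, 192.5)
[[  7   6   6   7   7   7   6   6   6   6   3  -4  -9 -10  -9]
 [  7   7   6   7   7   8   9   8   7   7   6   0  -8 -11 -10]
 [  8   7   6   9  16  25  28  26  18  10   7   2  -7 -10 -10]
 [  8   7   9  22  36  43  45  42  36  24  12   6  -3  -9 -10]
 [  7   8  20  41  47  30  20  17  28  38  25  10   2  -6 -10]
 [  7   9  33  52  34  12   3   0   8  29  38  18   6  -3  -9]
 [  7  10  36  51  25   4  -3  -4  -1  17  39  25  10   2  -6]
 [  6  10  35  47  24   1  -7  -6
[... 1807 characters left out ...]
 5  11  30  36  17   7   0  -8]
 [  7   9  36  51  25   4  -4  -3   0  18  40  28  11   2  -6]
 [  5   9  36  47  24   0  -8  -6  -3   6  29  35  15   6  -3]
 [  5   9  33  46  28   1  -9  -8  -5   0  22  39  18   7   2]
 [  6   8  27  46  39  15  -2  -5  -3   0  22  41  19   8   5]
 [  7   6  16  34  48  39  18   6   3   7  30  40  17   7   6]
 [  6   4   8  17  38  50  40  28  23  31  45  34  14   7   6]
 [ 11   4   5   8  19  35  45  49  47  45  37  20   9   6   6]
 [ 22   6   4   6   9  16  24  31  33  26  17  10   7   6   6]
 [ 34  15   9   8   7   8   8  12  13  10   7   6   6   6   6]
 [ 44  34  23  15  10   8   7   7   7   6   6   6   7   6   6]]
[ 0.49080589 -0.27574797  0.064     ]
```

```bash
python3 - <<'E'
from h import *
A={n:np.load(f"pics/{n}_avg.npy") for n in C}
im=A["top"]; f=(im[:,:,0]-im[:,:,2]).astype(np.float32)
P=[]
for (u,v) in((435,192.5),(444.2,212.2),(453.2,232.2)):
    y0,x0=int(v)-8,int(u)-8; w=cv2.resize(f[y0:y0+16,x0:x0+16],None,fx=8,fy=8,interpolation=cv2.INTER_LINEAR)
    m=(w>21).astype(np.uint8); cs,_=cv2.findContours(m,cv2.RETR_EXTERNAL,cv2.CHAIN_APPROX_NONE)
    c=min(cs,key=lambda c:np.hypot(*(np.array(cv2.minEnclosingCircle(c)[0])-64))+ (1e3 if cv2.contourArea(c)<1500 else 0))
    e=cv2.fitEllipse(cv2.convexHull(c)); uv=np.array(e[0])/8+[x0,y0]-.5+.5/8; print(uv,np.array(e[1])/8)
    P.append(back("top",uv,.064))
P=np.array(P); print(P)
d=P[2]-P[0]; yaw=np.arctan2(d[1],d[0])-np.pi/2; print("yaw",np.degrees(yaw)%360, np.linalg.norm(d))
yaw%=2*np.pi
rx=np.array([np.cos(yaw),np.sin(yaw),0]); ry=np.array([-rx[1],rx[0],0]); ax=rx*np.cos(np.radians(35))+[0,0,np.sin(np.radians(35))]; nz=np.cross(ax,ry)
print("ax",ax,"nz",nz)
b2=P.mean(0)
B=[b2+ry*(i-2)*.06 for i in range(4)]; print(np.array(B))
np.savez("rack.npz",B=B,ax=ax,ry=ry,nz=nz,yaw=yaw)
for n in C:
    o=np.clip(A[n]*1.8,0,255).astype(np.uint8)[:,:,::-1].copy(); S=5; o=cv2.resize(o,None,fx=S,fy=S,interpolation=cv2.INTER_CUBIC)
    def poly(p,col,cl=True): cv2.polylines(o,[((proj(n,p)+.5)*S*8).round().astype(int)],cl,col,1,cv2.LINE_AA,3)
    # done handle
    c=B[0]+ax*.069; pr=prism(0,0,0,0)*[-1,1,1]
    W=c+pr[:,:1]*ax+pr[:,1:2]*ry+pr[:,2:]*nz
    poly(cv2.convexHull(proj(n,W).astype(np.float32))[:,0] if 0 else W[:8],(255,0,0)); poly(W[16:],(255,0,0));poly(W[8:16],(255,0,0))
    for b in B:
        t=np.linspace(0,6.28,30); poly(b+.01125*(np.cos(t)[:,None]*ry+np.sin(t)[:,None]*nz),(0,0,255))
        for s in(.024,.036,.112,.124):
            q=b+ax*s; poly(np.array([q+ry*.022+nz*.005,q-nz*.017,q-ry*.022+nz*.005]),(0,255,0),False)
    for pz in ((.52231119,.31662193,1.87667572),(.50737413,.11025618,.73447952)):
        W=prism(*pz)
        for i in range(3): poly(W[8*i:8*i+8],(255,0,0))
    if n=="top": cr=o[145*S:275*S,360*S:480*S]; cv2.imwrite("pics/ov_top_h.png",o[200*S:265*S,205*S:345*S])
    else: cr=o[110*S:200*S,285*S:425*S]; cv2.imwrite("pics/ov_side_h.png",o[200*S:320*S,300*S:400*S])
    cv2.imwrite(f"pics/ov_{n}.png",cr)
E
```

```text
[434.55705309 192.44747925] [ 9.86677361 11.90539932]
[443.55113792 212.00413227] [ 9.89632988 11.97520924]
[452.68290234 231.75518608] [ 9.83252144 12.21522141]
[[ 0.6034326  -0.2293704   0.064     ]
 [ 0.54775622 -0.25180132  0.064     ]
 [ 0.492071   -0.27436994  0.064     ]]
yaw 112.00288984565643 0.12010980254511652
ax [-0.30689806  0.75948907  0.57357644] nz [ 0.21489234 -0.53179997  0.81915204]
[[ 0.65901307 -0.20688882  0.064     ]
 [ 0.60338317 -0.22936802  0.064     ]
 [ 0.54775328 -0.25184722  0.064     ]
 [ 0.49212338 -0.27432642  0.064     ]]
```

View pics/ov_top.png

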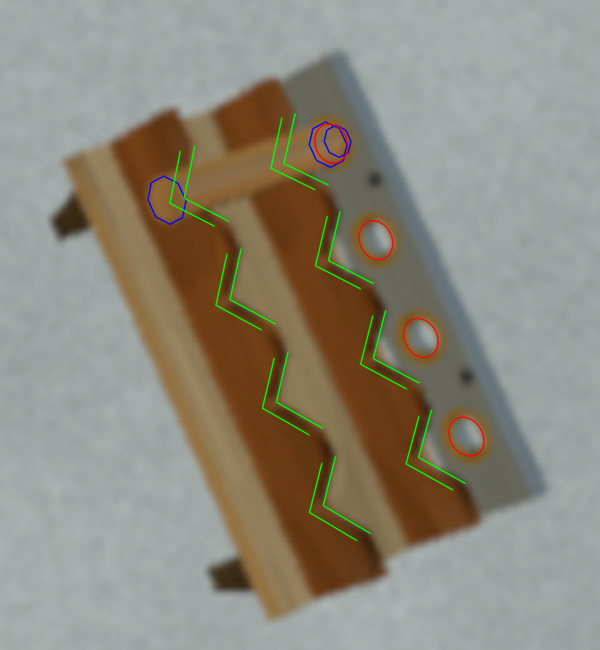

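View pics/ov_side.png

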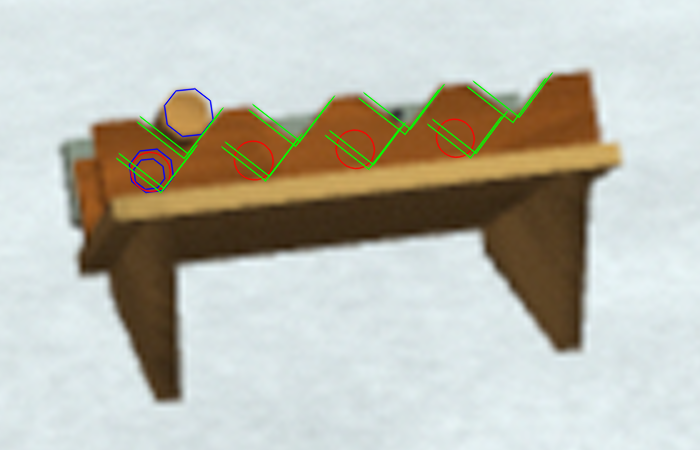

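View pics/ov_top_h.png

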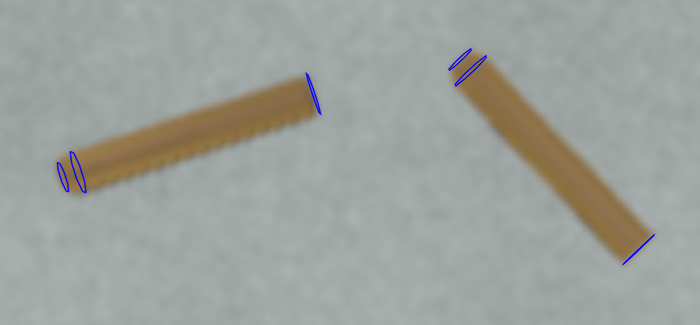

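View pics/ov_side_h.png

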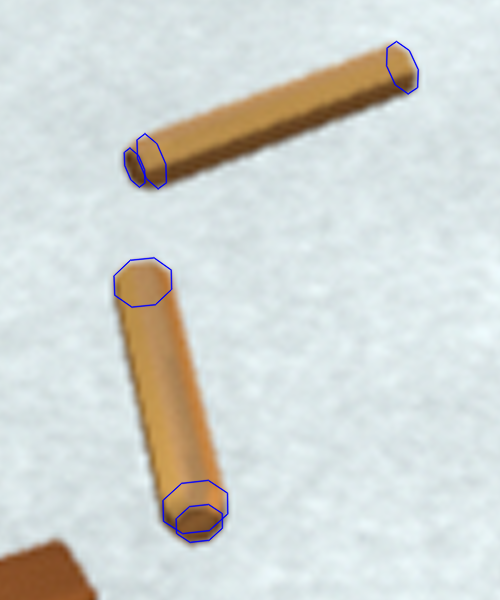

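```bash
cat > go.py <<'E'
import sys,numpy as np
from workcell import telemetry
# usage: go.py x y z yawdeg
s=telemetry.read_state(); p=s["position"]; r,pt,yw=s["tcp_rot"]
x,y,z,ya=[float(a) for a in sys.argv[1:5]]
d=np.array([x,y,z])-p
from scipy.spatial.transform import Rotation as R
t=R.from_euler("xyz",[r,pt,yw]).as_matrix().T@d
dy=(ya-np.degrees(yw)+180)%360-180
print("t",round(s["t"],2),"p",p.round(4),"rot",np.degrees([r,pt,yw]).round(2),"w",round(s["width"],4),"F",s["ft_force"].round(1),"j",np.degrees(s["joint_pos"]).round(0))
print("units xyz",(t/.04).round(3),"turn units",round(-dy/30,3),"(alt",round((-dy-np.sign(-dy)*360)/30,3),")")
E
python3 go.py .5073 .1103 .12 42.1
python3 - <<'E'
import numpy as np; r=np.load('rack.npz'); print(r['B'][2]+r['ax']*.08, r['B'][3]+r['ax']*.08)
E
```

```text
t 1.3 p [0.1648 0.5509 0.2177] rot [-90.     0.   -16.66] w 0.0852 F [-0.   0.3 -0.4] j [72. 18. 90.  0. 72. -1.]
units xyz [11.36   2.442 -8.098] turn units -1.959 (alt 10.041 )
[ 0.52320143 -0.1910881   0.10988611] [ 0.46757153 -0.2135673   0.10988611]
```

step_arm:
  commands:
    - [0.71,0,-0.506,0]
    - [0.71,0,-0.506,0]
    - [0.71,0,-0.506,0]
    - [0.71,0,-0.506,0]
    - [0.71,0,-0.506,0]
    - [0.71,0,-0.506,0]
    - [0.71,0,-0.506,0]
    - [0.71,0,-0.506,0]
    - [0.71,0,-0.506,0]
    - [0.71,0,-0.506,0]
    - [0.71,0,-0.506,0]
    - [0.71,0,-0.506,0]
    - [0.71,0,-0.506,0]
    - [0.71,0,-0.506,0]
    - [0.71,0,-0.506,0]
    - [0.71,0,-0.506,0]
  fingers: 0.6
  squeeze: 20

```text
t: 2.63
position: [0.5082, 0.1088, 0.2179]
tcp_rot: [-1.57, -0.0, -0.291]
ft_force: [0.2, -0.1, -0.1]
width: 0.0679
```

step_arm:
  commands:
    - [0,0.25,0,-0.196]
    - [0,0.25,0,-0.196]
    - [0,0.25,0,-0.196]
    - [0,0.25,0,-0.196]
    - [0,0.25,0,-0.196]
    - [0,0.25,0,-0.196]
    - [0,0.25,0,-0.196]
    - [0,0.25,0,-0.196]
    - [0,0.25,0,-0.196]
    - [0,0.25,0,-0.196]
    - [0,0,0,0]

```text
t: 3.55
position: [0.506, 0.1101, 0.116]
tcp_rot: [-1.569, 0.003, 0.737]
ft_force: [-0.3, -0.2, 0.8]
width: 0.0682
```

```bash
python3 go.py .5073 .1103 .030 42.1
```

```text
t 3.55 p [0.506  0.1101 0.116 ] rot [-89.88   0.18  42.23] w 0.0682 F [-0.3 -0.2  0.8] j [  11.   18.  106.    0.   56. -121.]
units xyz [ 0.034  2.15  -0.022] turn units 0.004 (alt -11.996 )
```

step_arm:
  commands:
    - [0,0.43,0,0]
    - [0,0.43,0,0]
    - [0,0.43,0,0]
    - [0,0.43,0,0]
    - [0,0.4,0,0]
    - [0,0,0,0]

```text
t: 4.05
position: [0.5056, 0.11, 0.0308]
tcp_rot: [-1.568, 0.004, 0.733]
ft_force: [-0.1, -0.7, -0.3]
width: 0.0681
```

step_arm:
  commands:
    - [0,0,0,0]
    - [0,0,0,0]
    - [0,0,0,0]
    - [0,0,0,0]
    - [0,0,0,0]
    - [0,0,0,0]
    - [0,0,0,0]
    - [0,0,0,0]
  fingers: -1

```text
t: 4.72
position: [0.5074, 0.1104, 0.0331]
tcp_rot: [-1.571, -0.0, 0.735]
ft_force: [0.4, 0.8, -0.0]
width: -0.0003
```

```bash
python3 go.py .5073 .1103 .030 42.1;python3 - <<'E'
from workcell import optics
import cv2
cv2.imwrite("pics/side_g1.png",cv2.resize(optics.get_image("side")[130:330,240:540,::-1],None,fx=2.6,fy=2.6))
E
```

```text
t 4.72 p [0.5074 0.1104 0.0331] rot [-9.001e+01 -2.000e-02  4.214e+01] w -0.0003 F [ 0.4  0.8 -0. ] j [  11.   24.  111.    0.   45. -121.]
units xyz [-0.003  0.077 -0.   ] turn units 0.001 (alt -11.999 )
```

View pics/side_g1.png

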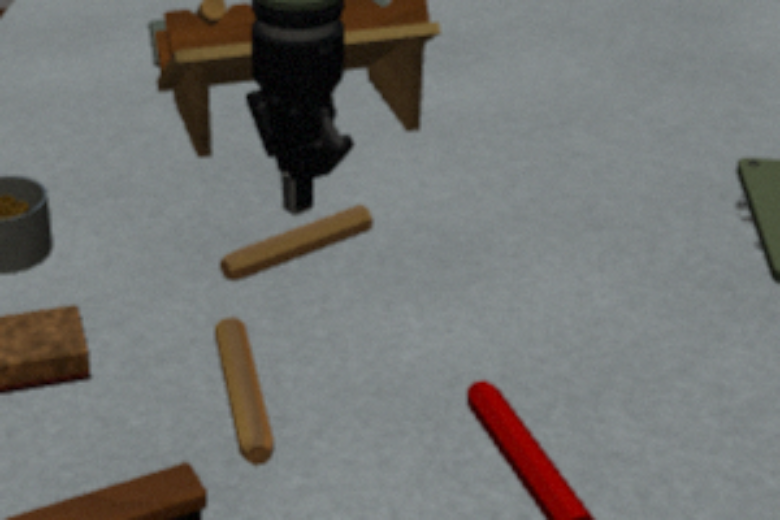

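```bash
python3 - <<'E'
from h import *
for z in (.008,.02,.033,.05,.08): print(z,proj("side",[.5074,.1104,z]),proj("top",[.5074,.1104,z]))
im=optics.get_image("top")
cv2.imwrite("pics/top_g1.png",cv2.resize(im[140:290,200:400,::-1],None,fx=4,fy=4,interpolation=cv2.INTER_CUBIC)*1)
E
```

```text
0.008 [[353.86142325 224.14301594]] [[314.14727063 230.32475857]]
0.02 [[353.86030792 219.72507204]] [[314.17912014 230.04350084]]
0.033 [[353.85908709 214.8892741 ]] [[314.21426565 229.73313663]]
0.05 [[353.85747059 208.48619021]] [[314.26126431 229.31809929]]
0.08 [[353.85456116 196.96168095]] [[314.34720895 228.55913646]]
```

View pics/top_g1.png

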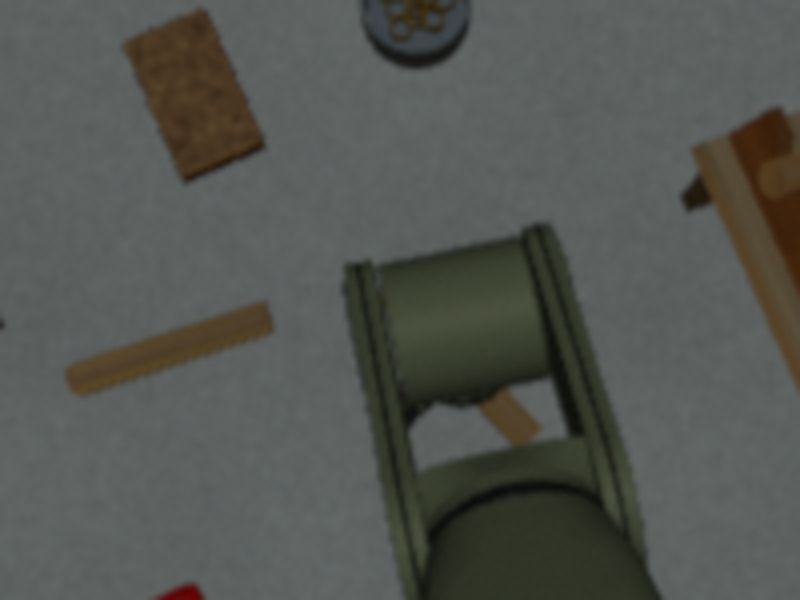

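```bash
python3 - <<'E'
from h import *
from workcell import telemetry
s=telemetry.read_state(); print(s["t"],s["position"],s["tcp_rot"],s["joint_pos"],s["width"],s["joint_torque"],s["ft_force"])
print(proj("side",[[.1648,.5509,z] for z in(.193,.18,.218)]))
a=np.load("pics/side_avg.npy"); b=optics.get_image("side")
cv2.imwrite("pics/side_start.png",cv2.resize(np.clip(a*2,0,255).astype(np.uint8)[150:310,510:640,::-1],None,fx=3.6,fy=3.6,interpolation=cv2.INTER_CUBIC))
cv2.imwrite("pics/side_now.png",cv2.resize(np.clip(b*2.,0,255).astype(np.uint8)[120:250,290:420,::-1],None,fx=4.5,fy=4.5,interpolation=cv2.INTER_CUBIC))
E
```

```text
4.8167 [0.50733547 0.1103582  0.03294371] [-1.57074978e+00 -8.46478117e-05  7.35401423e-01] [ 1.91983686e-01  4.25231193e-01  1.93773897e+00  1.19062658e-04
  7.78574106e-01 -2.11429883e+00] -8.612389718257255e-05 [ 3.48380681e-04 -4.03890681e+01 -1.65847099e+01  3.75360219e-05
 -9.06266200e-05  4.28709109e-04] [-0.0289917  -0.01537263 -0.0687617 ]
[[578.22317292 305.66888798]
 [576.07956634 313.41321388]
 [582.46405046 290.34763536]]
```

View pics/side_start.png

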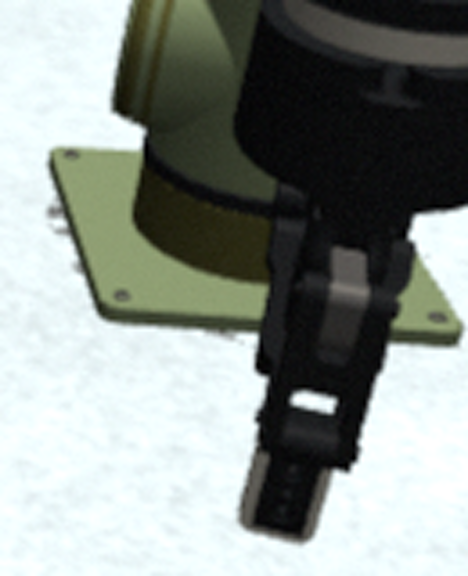

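View pics/side_now.png

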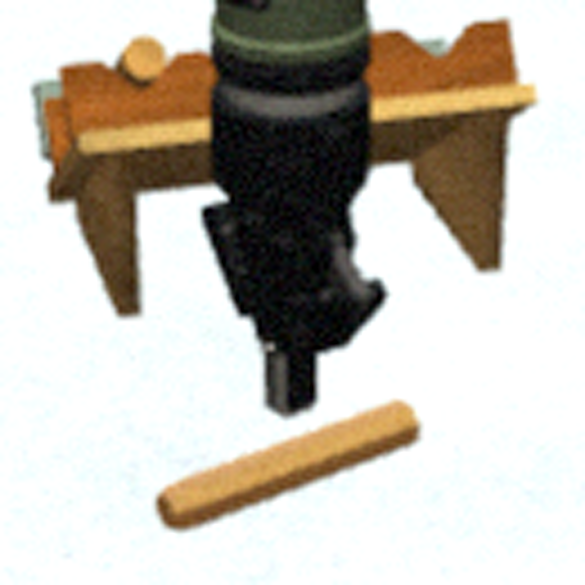

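```bash
python3 - <<'E'
from h import *
zx=np.array([.2868,.958,0])
for a in (-.03,-.01,.012,.025): print(a,proj("side",[np.array([.1648,.5509,.2177-a])+zx*.0425,np.array([.1648,.5509,.2177-a])+zx*.057]).round(1).tolist())
print(back("side",(354.4,211.6),.008),back("side",(354.4,211.6),.042))
print(proj("top",[0,0,0]),proj("side",[0,0,0]))
E
```

```text
-0.03 [[586.1, 292.2], [585.5, 299.8]]
-0.01 [[582.4, 305.4], [581.7, 313.2]]
0.012 [[578.4, 319.5], [577.7, 327.4]]
0.025 [[576.1, 327.6], [575.4, 335.6]]
[0.51298289 0.05498516 0.008     ] [0.50613316 0.11063176 0.042     ]
[[357.50570966 412.79283901]] [[575.09252972 216.87946829]]
```

```bash
python3 - <<'E'
from h import *
a=np.load("pics/top_avg.npy")
o=cv2.resize(np.clip(a*2.5,0,255).astype(np.uint8)[330:400,20:200,::-1],None,fx=4.4,fy=4.4,interpolation=cv2.INTER_CUBIC)
zx=np.array([.2868,.958,0])
for a,c in((-.025,(0,255,0)),(.012,(0,0,255))):
  for s in(-.0425,.0425,-.057,.057):
    u,v=proj("top",np.array([.1648,.5509,.2177-a])+zx*s)[0]; print(a,s,u,v); cv2.circle(o,(int((u-20)*4.4),int((v-330)*4.4)),3,c,-1)
cv2.imwrite("pics/top_start.png",o)
E
```

```text
-0.025 -0.0425 141.94328909884172 382.97814685711614
-0.025 0.0425 106.07209197313745 372.8336237707732
-0.025 -0.057 148.06880431543422 384.71046792554074
-0.025 0.057 99.95919131007952 371.10487015032385
0.012 -0.0425 147.5359542082464 378.96943012045693
0.012 0.0425 112.84885697704715 369.16453260083824
0.012 -0.057 153.45906512946786 380.64369808219556
0.012 0.057 106.93753975703564 367.4935983291738
```

View pics/top_start.png

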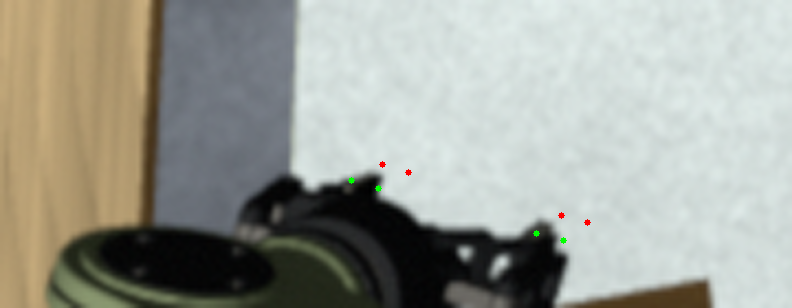

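step_arm:
  commands:
    - [0,0,0,0]
    - [0,0,0,0]
    - [0,0,0,0]
    - [0,0,0,0]
    - [0,0,0,0]
    - [0,0,0,0]
  fingers: 0.1

```text
t: 5.37
position: [0.5074, 0.1104, 0.0329]
tcp_rot: [-1.571, -0.0, 0.736]
ft_force: [0.2, 0.0, -0.3]
width: 0.0466
```

step_arm:
  commands:
    - [0,0.2,0,0]
    - [0,0.2,0,0]
    - [0,0.2,0,0]
    - [0,0.15,0,0]
    - [0,0.1,0,0]
    - [0,0,0,0]

```text
t: 5.87
position: [0.5065, 0.1102, -0.0024]
tcp_rot: [-1.569, 0.002, 0.735]
ft_force: [0.3, 0.3, 0.4]
width: 0.0471
```

```bash
python3 go.py .5073 .1103 -.006 42.1;python3 - <<'E'
from workcell import optics
import cv2,numpy as np
b=optics.get_image("side")
cv2.imwrite("pics/side_g2.png",cv2.resize(np.clip(b*2.,0,255).astype(np.uint8)[150:260,290:420,::-1],None,fx=5,fy=5,interpolation=cv2.INTER_CUBIC))
E
```

```text
t 5.87 p [ 0.5065  0.1102 -0.0024] rot [-89.92   0.12  42.14] w 0.0471 F [0.3 0.3 0.4] j [  11.   27.  113.    0.   40. -121.]
units xyz [ 0.017  0.089 -0.012] turn units 0.001 (alt -11.999 )
```

View pics/side_g2.png

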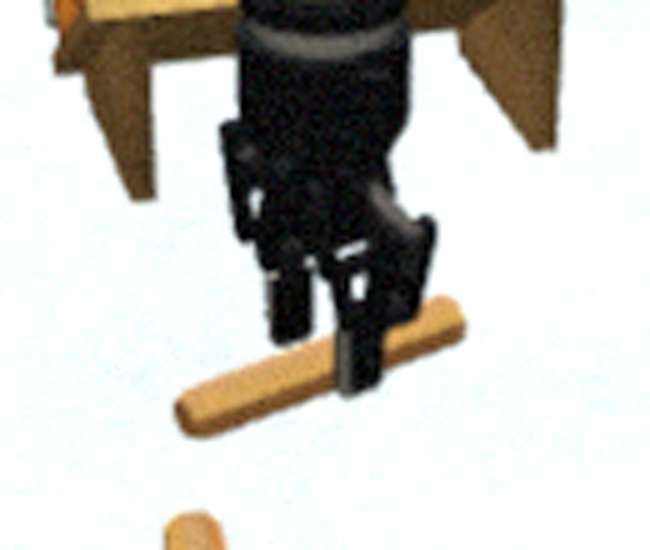

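step_arm:
  commands:
    - [0,0.1,0,0]
    - [0,0.05,0,0]
    - [0,0,0,0]
    - [0,0,0,0]

```text
t: 6.25
position: [0.5073, 0.1104, -0.0071]
tcp_rot: [-1.571, -0.0, 0.735]
ft_force: [-0.0, 0.1, 0.2]
width: 0.0468
```

step_arm:
  commands:
    - [0,0,0,0]
    - [0,0,0,0]
    - [0,0,0,0]
    - [0,0,0,0]
    - [0,0,0,0]
    - [0,0,0,0]
    - [0,0,0,0]
    - [0,0,0,0]
  fingers: -1
  squeeze: 25

```text
t: 6.92
position: [0.5076, 0.1104, -0.0068]
tcp_rot: [-1.571, -0.001, 0.735]
ft_force: [0.5, 0.1, 5.5]
width: 0.0233
```

step_arm:
  commands:
    - [0,-0.1,0,0]
    - [0,-0.2,0,0]
    - [0,-0.4,0,0]
    - [0,-0.7,0,0]
    - [0,-0.7,0,0]
    - [0,-0.7,0,0]
    - [0,-0.7,0,0]
    - [0,-0.7,0,0]
    - [0,-0.7,0,0]
    - [0,-0.6,0,0]
    - [0,0,0,0]

```text
t: 7.83
position: [0.5099, 0.1109, 0.2185]
tcp_rot: [-1.576, -0.009, 0.735]
ft_force: [1.4, -0.2, -0.4]
width: 0.0232
```

```bash
python3 go.py .5232 -.1911 .20 -68;python3 - <<'E'
from workcell import optics
import cv2,numpy as np
b=optics.get_image("side")
cv2.imwrite("pics/side_g3.png",cv2.resize(np.clip(b*2.,0,255).astype(np.uint8)[50:250,250:450,::-1],None,fx=3,fy=3,interpolation=cv2.INTER_CUBIC))
E
```

```text
t 7.83 p [0.5099 0.1109 0.2185] rot [-90.31  -0.52  42.14] w 0.0232 F [ 1.4 -0.2 -0.4] j [  11.   13.   97.    0.   69. -121.]
units xyz [-4.823  0.449 -5.818] turn units 3.671 (alt -8.329 )
```

View pics/side_g3.png

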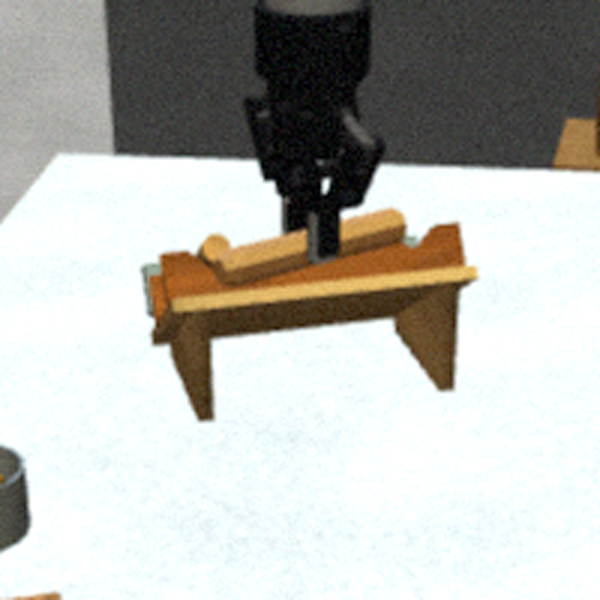

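step_arm:
  commands:
    - [0,0,0,0.204]
    - [0,0,0,0.204]
    - [0,0,0,0.204]
    - [0,0,0,0.204]
    - [0,0,0,0.204]
    - [0,0,0,0.204]
    - [0,0,0,0.204]
    - [0,0,0,0.204]
    - [0,0,0,0.204]
    - [0,0,0,0.204]
    - [0,0,0,0.204]
    - [0,0,0,0.204]
    - [0,0,0,0.204]
    - [0,0,0,0.204]
    - [0,0,0,0.204]
    - [0,0,0,0.204]
    - [0,0,0,0.204]
    - [0,0,0,0.204]
    - [0,0,0,0]
    - [0,0,0,0]

```text
t: 9.55
position: [0.5066, 0.1102, 0.2117]
tcp_rot: [-1.573, 0.001, -1.185]
ft_force: [0.0, -0.5, -0.7]
width: 0.0232
```

```bash
python3 go.py .5232 -.1911 .17 -68
```

```text
t 9.55 p [0.5066 0.1102 0.2117] rot [-9.014e+01  3.000e-02 -6.787e+01] w 0.0232 F [ 0.  -0.5 -0.7] j [ 11.  14.  97.   0.  69. -11.]
units xyz [ 7.135  1.046 -2.449] turn units 0.004 (alt -11.996 )
```

step_arm:
  commands:
    - [0.3,0,-0.103,0]
    - [0.62,0,-0.213,0]
    - [0.62,0,-0.213,0]
    - [0.62,0,-0.213,0]
    - [0.62,0,-0.213,0]
    - [0.62,0,-0.213,0]
    - [0.62,0,-0.213,0]
    - [0.62,0,-0.213,0]
    - [0.62,0,-0.213,0]
    - [0.62,0,-0.213,0]
    - [0.62,0,-0.213,0]
    - [0.44,0.25,-0.15,0]
    - [0.195,0.4,-0.066,0]
    - [0,0.4,0,0]
    - [0,0,0,0]
    - [0,0,0,0]

```text
t: 10.88
position: [0.5223, -0.1914, 0.1701]
tcp_rot: [-1.573, 0.002, -1.187]
ft_force: [-0.5, 0.6, -0.7]
width: 0.0231
```

```bash
python3 go.py .5232 -.1911 .091 -68; python3 - <<'E'
from workcell import optics
import cv2,numpy as np
b=optics.get_image("side")
cv2.imwrite("pics/side_p1.png",cv2.resize(np.clip(b*2.,0,255).astype(np.uint8)[40:200,280:440,::-1],None,fx=3.7,fy=3.7,interpolation=cv2.INTER_CUBIC))
E
```

```text
t 10.88 p [ 0.5223 -0.1914  0.1701] rot [-90.11   0.1  -68.  ] w 0.0231 F [-0.5  0.6 -0.7] j [-21.  19.  96.  -0.  65. -43.]
units xyz [0.005 1.978 0.027] turn units -0.0 (alt 12.0 )
```

View pics/side_p1.png

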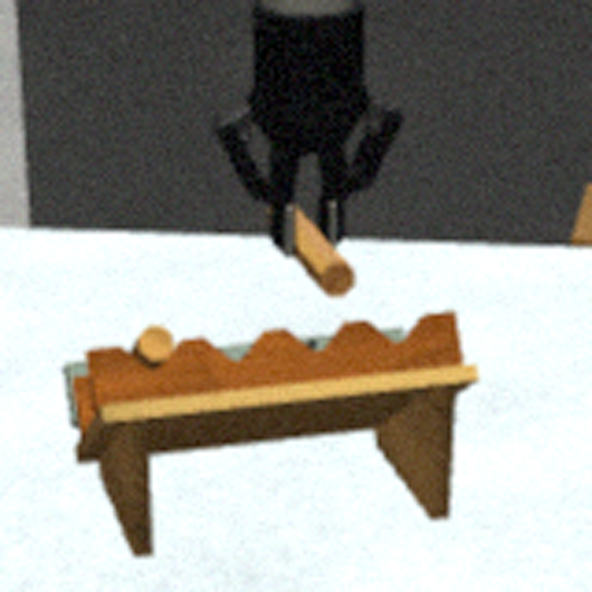

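step_arm:
  commands:
    - [0,0.3,0,0]
    - [0,0.3,0,0]
    - [0,0.3,0,0]
    - [0,0.15,0.02,0]
    - [0,0.1,0,0]
    - [0,0.1,0,0]
    - [0,0,0,0]

```text
t: 11.52
position: [0.5241, -0.1906, 0.1209]
tcp_rot: [-1.571, 0.0, -1.187]
ft_force: [-0.4, -0.1, 0.1]
width: 0.023
```

step_arm:
  commands:
    - [0,0.05,0,0]
    - [0,0.05,0,0]
    - [0,0.05,0,0]
    - [0,0.05,0,0]
    - [0,0,0,0]

```text
t: 11.93
position: [0.5251, -0.1916, 0.114]
tcp_rot: [-1.569, -0.003, -1.187]
ft_force: [0.2, -1.9, 4.3]
width: 0.0236
```

```bash
python3 go.py .5232 -.1911 .091 -68; python3 - <<'E'
from workcell import optics
import cv2,numpy as np
b=optics.get_image("side")
cv2.imwrite("pics/side_p2.png",cv2.resize(np.clip(b*2.,0,255).astype(np.uint8)[60:200,280:420,::-1],None,fx=4.2,fy=4.2,interpolation=cv2.INTER_CUBIC))
E
```

```text
t 11.93 p [ 0.5251 -0.1916  0.114 ] rot [-89.89  -0.16 -68.01] w 0.0236 F [ 0.2 -1.9  4.3] j [-21.  22. 101.  -0.  57. -43.]
units xyz [-0.03   0.574 -0.041] turn units -0.0 (alt 12.0 )
```

View pics/side_p2.png

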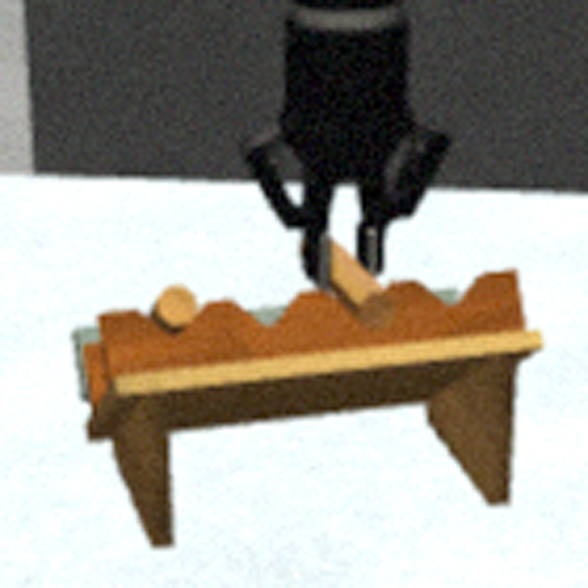

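step_arm:
  commands:
    - [0,0.05,0,0]
    - [0,0.05,0,0]
    - [0,0.05,0,0]
    - [0,0,0,0]

```text
t: 12.32
position: [0.5254, -0.1922, 0.108]
tcp_rot: [-1.568, -0.004, -1.187]
ft_force: [1.1, -4.3, 4.5]
width: 0.0231
```

step_arm:
  commands:
    - [0,0.05,0,0]
    - [0,0.05,0,0]
    - [0,0.05,0,0]
    - [0,0,0,0]

```text
t: 12.65
position: [0.5254, -0.1921, 0.102]
tcp_rot: [-1.569, -0.004, -1.187]
ft_force: [-0.4, -3.1, 4.4]
width: 0.0232
```

```bash
python3 go.py .5232 -.1911 .091 -68; python3 - <<'E'
from workcell import optics
import cv2,numpy as np
b=optics.get_image("side")
cv2.imwrite("pics/side_p3.png",cv2.resize(np.clip(b*2.,0,255).astype(np.uint8)[60:200,280:420,::-1],None,fx=4.2,fy=4.2,interpolation=cv2.INTER_CUBIC))
E
```

```text
t 12.65 p [ 0.5254 -0.1921  0.102 ] rot [-89.87  -0.23 -68.  ] w 0.0232 F [-0.4 -3.1  4.4] j [-21.  22. 101.  -0.  56. -43.]
units xyz [-0.046  0.275 -0.042] turn units -0.0 (alt 12.0 )
```

View pics/side_p3.png

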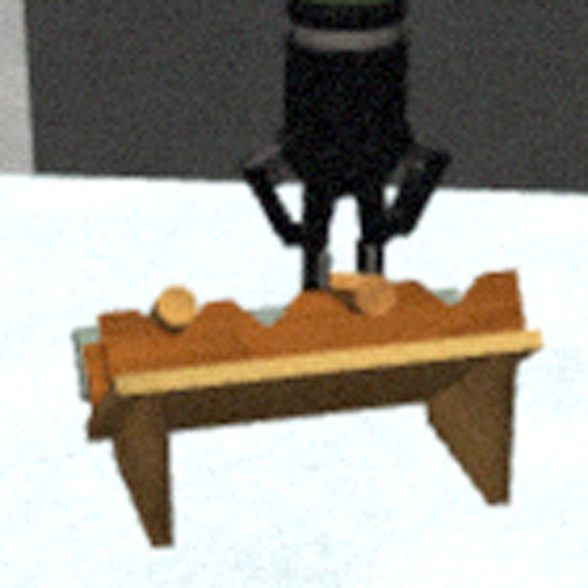

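step_arm:
  commands:
    - [0,0.05,0,0]
    - [0,0.05,0,0]
    - [0,0.05,0,0]
    - [0,0,0,0]

```text
t: 13.03
position: [0.5252, -0.1917, 0.0958]
tcp_rot: [-1.569, -0.003, -1.187]
ft_force: [0.6, -2.6, 4.7]
width: 0.023
```

step_arm:
  commands:
    - [0,0.04,0,0]
    - [0,0.04,0,0]
    - [0,0,0,0]

```text
t: 13.28
position: [0.5251, -0.1914, 0.0927]
tcp_rot: [-1.569, -0.002, -1.187]
ft_force: [-0.6, -2.1, 6.5]
width: 0.0231
```

```bash
python3 go.py .5232 -.1911 .091 -68; python3 - <<'E'
from workcell import optics
import cv2,numpy as np
b=optics.get_image("side")
cv2.imwrite("pics/side_p4.png",cv2.resize(np.clip(b*2.,0,255).astype(np.uint8)[60:200,280:420,::-1],None,fx=4.2,fy=4.2,interpolation=cv2.INTER_CUBIC))
E
```

```text
t 13.28 p [ 0.5251 -0.1914  0.0927] rot [-89.88  -0.13 -68.02] w 0.0231 F [-0.6 -2.1  6.5] j [-21.  23. 102.  -0.  55. -43.]
units xyz [-0.024  0.043 -0.041] turn units -0.001 (alt 11.999 )
```

View pics/side_p4.png

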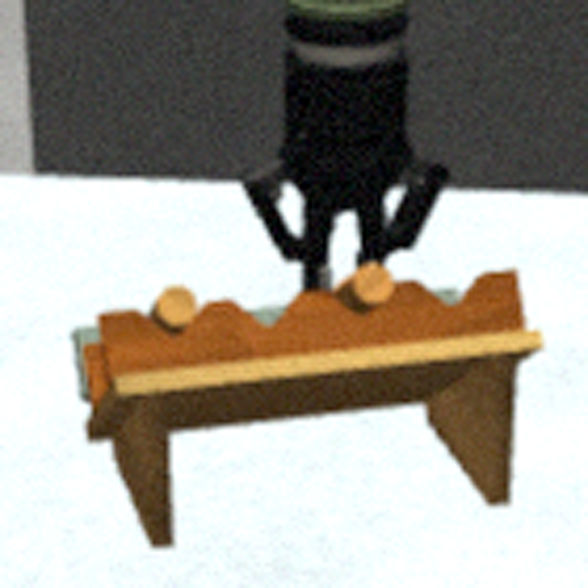

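step_arm:
  commands:
    - [0,0.04,0,0]
    - [0,0.03,0,0]
    - [0,0,0,0]

```text
t: 13.58
position: [0.525, -0.1912, 0.0902]
tcp_rot: [-1.569, -0.002, -1.187]
ft_force: [0.2, -1.4, 7.1]
width: 0.0229
```

step_arm:
  commands:
    - [0,0.03,0,0]
    - [0,0.02,0,0]
    - [0,0,0,0]

```text
t: 13.83
position: [0.5251, -0.1913, 0.09]
tcp_rot: [-1.568, -0.003, -1.187]
ft_force: [-3.1, 0.3, 17.6]
width: 0.0234
```

```bash
cat > sn.py <<'E'
import sys,numpy as np
from workcell import telemetry
i=int(sys.argv[1]); r=np.load("rack.npz"); s=telemetry.read_state()
d=s["position"]+[0,0,.019]-r["B"][i]
print("t",round(s["t"],2),"s,y,n mm",(1e3*np.array([d@r["ax"],d@r["ry"],d@r["nz"]])).round(1),"F",s["ft_force"].round(1),"along",round(float(s["ft_force"]@r["ax"]),1),"w",s["width"].round(4))
E
python3 sn.py 2
```

```text
Traceback (most recent call last):
  File "sn.py", line 5, in <module>
    print("t",round(s["t"],2),"s,y,n mm",(1e3*np.array([d@r["ax"],d@r["ry"],d@r["nz"]])).round(1),"F",s["ft_force"].round(1),"along",round(float(s["ft_force"]@r["ax"]),1),"w",s["width"].round(4))
                                                                                                                                                                               ^^^^^^^^^^^^^^^^
AttributeError: 'float' object has no attribute 'round'
```

step_arm:
  commands:
    - [0,-0.03,0,0]
    - [0.04,0.028,0,0]
    - [0.04,0.028,0,0]
    - [0,0,0,0]

```text
t: 14.17
position: [0.5262, -0.1942, 0.0878]
tcp_rot: [-1.568, -0.002, -1.187]
ft_force: [-1.4, -1.3, 10.6]
width: 0.0234
```

```bash
python3 sn.py 2
```

```text
Traceback (most recent call last):
  File "sn.py", line 5, in <module>
    print("t",round(s["t"],2),"s,y,n mm",(1e3*np.array([d@r["ax"],d@r["ry"],d@r["nz"]])).round(1),"F",s["ft_force"].round(1),"along",round(float(s["ft_force"]@r["ax"]),1),"w",s["width"].round(4))
                                                                                                                                                                               ^^^^^^^^^^^^^^^^
AttributeError: 'float' object has no attribute 'round'
```

```bash
sed -i 's/s\["width"\].round(4)/round(s["width"],4)/' sn.py; python3 sn.py 2
```

```text
t 14.17 s,y,n mm [75.  -1.6 -0.2] F [-1.4 -1.3 10.6] along 5.5 w 0.0234
```

step_arm:
  commands:
    - [0,-0.01,0,0]
    - [0.04,0.028,0,0]
    - [0.04,0.028,0,0]
    - [0,0,0,0]

```text
t: 14.5
position: [0.5274, -0.1971, 0.0857]
tcp_rot: [-1.569, -0.002, -1.187]
ft_force: [-0.4, -0.3, 9.5]
width: 0.0231
```

```bash
python3 sn.py 2
```

```text
t 14.5 s,y,n mm [71.2 -1.7 -0.1] F [-0.4 -0.3  9.5] along 5.4 w 0.0231
```

step_arm:
  commands:
    - [0.04,0.028,0,0]
    - [0,0,0,0]

```text
t: 14.67
position: [0.528, -0.1985, 0.0846]
tcp_rot: [-1.569, -0.002, -1.187]
ft_force: [-1.0, -1.3, 10.5]
width: 0.0229
```

```bash
python3 sn.py 2
```

```text
t 14.67 s,y,n mm [69.3 -1.6 -0.2] F [-1.  -1.3 10.5] along 5.4 w 0.0229
```

step_arm:
  commands:
    - [0.03,0.018,0,0]
    - [0.03,0.018,0,0]
    - [0,0,0,0]

```text
t: 14.92
position: [0.5288, -0.2007, 0.083]
tcp_rot: [-1.569, -0.002, -1.187]
ft_force: [-1.1, -0.9, 8.6]
width: 0.0233
```

```bash
python3 sn.py 2; python3 - <<'E'
from workcell import optics
import cv2,numpy as np
b=optics.get_image("top")
cv2.imwrite("pics/top_p4.png",cv2.resize(np.clip(b*2.,0,255).astype(np.uint8)[140:280,350:490,::-1],None,fx=4.2,fy=4.2,interpolation=cv2.INTER_CUBIC))
b=optics.get_image("side")
cv2.imwrite("pics/side_p5.png",cv2.resize(np.clip(b*2.,0,255).astype(np.uint8)[60:200,280:420,::-1],None,fx=4.2,fy=4.2,interpolation=cv2.INTER_CUBIC))
E
```

```text
t 14.92 s,y,n mm [66.5 -1.6 -0.2] F [-1.1 -0.9  8.6] along 4.6 w 0.0233
```

View pics/top_p4.png

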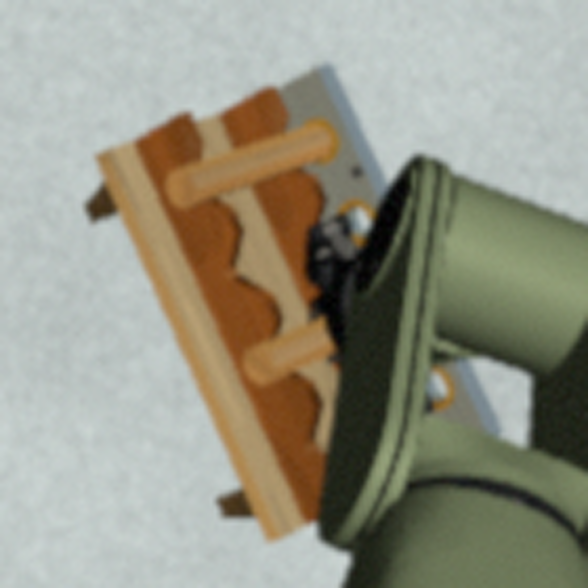

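View pics/side_p5.png

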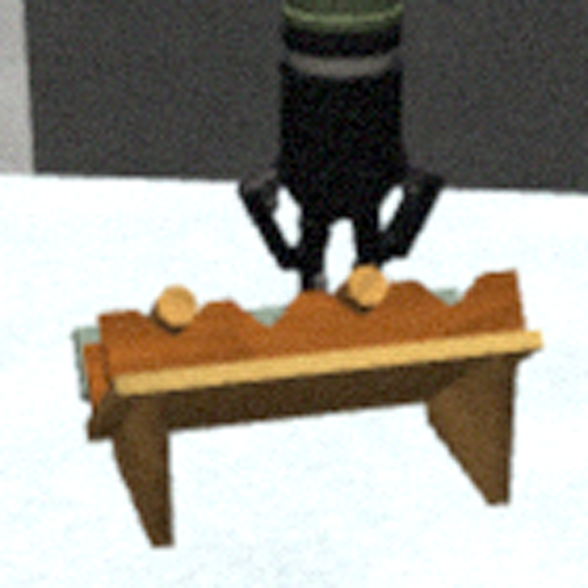

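step_arm:
  commands:
    - [0.03,0.02,0,0]
    - [0.03,0.02,0,0]
    - [0,0,0,0]

```text
t: 15.27
position: [0.5297, -0.2027, 0.0815]
tcp_rot: [-1.569, -0.001, -1.187]
ft_force: [-0.3, 0.6, 9.1]
width: 0.0229
```

```bash
python3 sn.py 2
```

```text
t 15.27 s,y,n mm [63.8 -1.7 -0.2] F [-0.3  0.6  9.1] along 5.8 w 0.0229
```

step_arm:
  commands:
    - [0.03,0.02,0,0]
    - [0.03,0.02,0,0]
    - [0,0,0,0]

```text
t: 15.52
position: [0.5299, -0.2032, 0.081]
tcp_rot: [-1.569, 0.002, -1.188]
ft_force: [-5.0, 6.1, 18.1]
width: 0.0229
```

```bash
python3 sn.py 2
```

```text
t 15.52 s,y,n mm [63.  -1.7 -0.2] F [-5.   6.1 18.1] along 16.5 w 0.0229
```

step_arm:
  commands:
    - [0,0,0,0]
    - [0,0,0,0]
    - [0,0,0,0]
    - [0,0,0,0]
  fingers: 0.0

```text
t: 15.85
position: [0.5295, -0.2047, 0.0777]
tcp_rot: [-1.571, 0.001, -1.187]
ft_force: [0.2, -0.1, -0.0]
width: 0.0423
```

step_arm:
  commands:
    - [0,-0.1,0,0]
    - [0,-0.2,0,0]
    - [0,-0.4,0,0]
    - [0,-0.5,0,0]
    - [0,-0.6,0,0]
    - [0,-0.6,0,0]
    - [0,-0.6,0,0]
    - [0,-0.6,0,0]
    - [-0.8,0,0,0]
    - [-0.8,0,0,0]
    - [-0.8,0,0,0]
    - [-0.8,0,0,0]
    - [-0.8,0,0,0]
    - [-0.8,0,0,0]
    - [0,0,0,0]

```text
t: 17.1
position: [0.4554, -0.0229, 0.223]
tcp_rot: [-1.571, 0.003, -1.184]
ft_force: [-0.6, -0.7, -0.9]
width: 0.0428
```

```bash
python3 sn.py 2; python3 go.py .5223 .3166 .06 -72.5; python3 - <<'E'
from workcell import optics
import cv2,numpy as np
b=np.mean([optics.get_image("top").astype(float) for _ in range(6)],0); np.save("pics/top_b.npy",b)
cv2.imwrite("pics/top_p6.png",cv2.resize(np.clip(b*2.,0,255).astype(np.uint8)[140:280,350:490,::-1],None,fx=4.2,fy=4.2,interpolation=cv2.INTER_CUBIC))
b=np.mean([optics.get_image("side").astype(float) for _ in range(6)],0); np.save("pics/side_b.npy",b)
cv2.imwrite("pics/side_p6.png",cv2.resize(np.clip(b*2.,0,255).astype(np.uint8)[60:200,280:420,::-1],None,fx=4.2,fy=4.2,interpolation=cv2.INTER_CUBIC))
E
```

```text
t 17.1 s,y,n mm [ 3.043e+02 -2.000e-01  4.200e+00] F [-0.6 -0.7 -0.9] along -0.8 w 0.0428
t 17.1 p [ 0.4554 -0.0229  0.223 ] rot [-90.     0.15 -67.81] w 0.0428 F [-0.6 -0.7 -0.9] j [ -4.   7. 104.   0.  69. -27.]
units xyz [-7.217  4.094  4.753] turn units 0.156 (alt -11.844 )
```

View pics/top_p6.png

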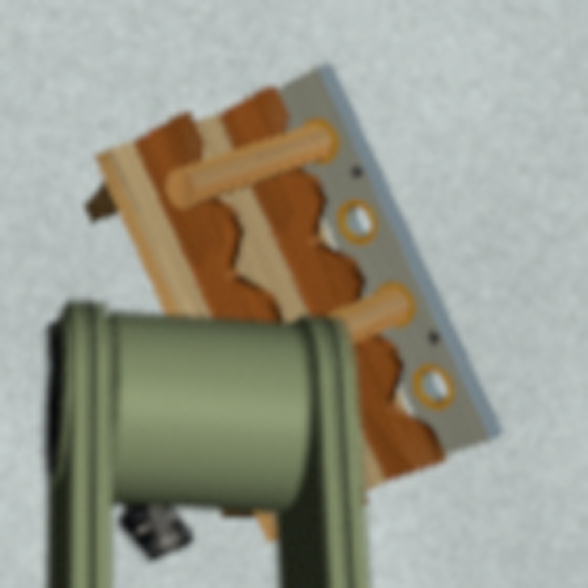

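View pics/side_p6.png

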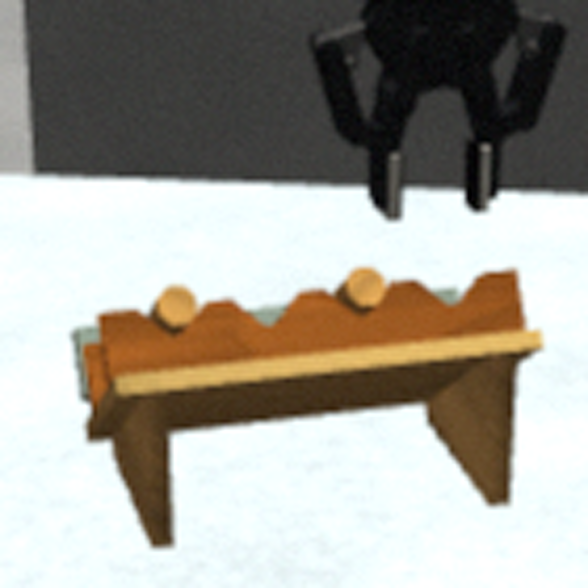

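```bash
cat > chk.py <<'E'
from h import *
import sys
r=np.load("rack.npz");B,ax,nz,ry=r["B"],r["ax"],r["nz"],r["ry"]
b=np.load("pics/side_b.npy"); S=8
f=b[:,:,1]*1.0
def endc(px):
    # bright end-face: segment by colour (orange bright) in window
    x,y=int(px[0])-8,int(px[1])-8; w=b[y:y+17,x:x+17].astype(np.float32); w=cv2.resize(w,None,fx=S,fy=S,interpolation=cv2.INTER_CUBIC)
    hsv=cv2.cvtColor((np.clip(w/255,0,1)).astype(np.float32),cv2.COLOR_RGB2HSV)
    g=w[:,:,1]; m=((w[:,:,0]-w[:,:,2]>30)&(g>float(sys.argv[1]))).astype(np.uint8)
    cs,_=cv2.findContours(m,cv2.RETR_EXTERNAL,cv2.CHAIN_APPROX_NONE); c=max(cs,key=cv2.contourArea)
    e=cv2.fitEllipse(cv2.convexHull(c)); return np.array(e[0])/S+[x,y]-.5+.5/S,np.array(e[1])/S
for i in [int(k) for k in sys.argv[2:]]:
    for s in (69,75): print(i,s,proj("side",B[i]+ax*(s+75)/1000).round(2))
    print("  meas",endc(proj("side",B[i]+ax*.144)[0]))
E
python3 chk.py 75 0 2;python3 chk.py 85 0 2
```

```text
0 69 [[322.16 131.93]]
0 75 [[322.52 131.38]]
  meas (array([323.37188148, 131.85022545]), array([ 8.46842766, 13.39026833]))
2 69 [[367.32 127.13]]
2 75 [[367.87 126.56]]
  meas (array([366.81705189, 127.54530621]), array([ 8.30024719, 10.00768185]))
0 69 [[322.16 131.93]]
0 75 [[322.52 131.38]]
  meas (array([321.84719944, 132.4217186 ]), array([ 9.06139851, 10.12753201]))
2 69 [[367.32 127.13]]
2 75 [[367.87 126.56]]
  meas (array([366.70793724, 126.95233536]), array([7.25621176, 9.1296711 ]))
```

step_arm:
  commands:
    - [-0.4,0,0.25,0]
    - [-0.72,0,0.475,0]
    - [-0.72,0,0.475,0]
    - [-0.72,0,0.475,0]
    - [-0.72,0,0.475,0]
    - [-0.72,0,0.475,0]
    - [-0.72,0,0.475,0]
    - [-0.72,0.4,0.475,0]
    - [-0.72,0.6,0.475,0]
    - [-0.72,0.8,0.475,0.078]
    - [-0.34,0.8,0.228,0.078]
    - [0,0.8,0,0]
    - [0,0.5,0,0]
    - [0,0,0,0]
    - [0,0,0,0]
  fingers: 0.15

```text
t: 18.95
position: [0.5256, 0.3077, 0.0693]
tcp_rot: [-1.573, -0.0, -1.269]
ft_force: [-0.1, 0.9, 0.2]
width: 0.0495
```

```bash
python3 go.py .5223 .3170 -.006 -72.5
```

```text
t 18.95 p [0.5256 0.3077 0.0693] rot [-9.014e+01 -3.000e-02 -7.271e+01] w 0.0495 F [-0.1  0.9  0.2] j [29. 28. 96.  0. 55. 12.]
units xyz [-0.248  1.882 -0.004] turn units -0.007 (alt 11.993 )
```

step_arm:
  commands:
    - [-0.24,0,0,0]
    - [0,0.2,0,0]
    - [0,0.3,0,0]
    - [0,0.4,0,0]
    - [0,0.4,0,0]
    - [0,0.3,0,0]
    - [0,0.25,0,0]
    - [0,0,0,0]
    - [0,0,0,0]

```text
t: 19.7
position: [0.5232, 0.3172, -0.0038]
tcp_rot: [-1.571, 0.0, -1.269]
ft_force: [1.5, -0.9, 0.2]
width: 0.049
```

```bash
python3 go.py .5223 .3170 -.005 -72.5; python3 - <<'E'
from workcell import optics
import cv2,numpy as np
b=optics.get_image("side")
cv2.imwrite("pics/side_q1.png",cv2.resize(np.clip(b*2.,0,255).astype(np.uint8)[190:330,270:410,::-1],None,fx=4.2,fy=4.2,interpolation=cv2.INTER_CUBIC))
E
```

```text
t 19.7 p [ 0.5232  0.3172 -0.0038] rot [-8.999e+01  1.000e-02 -7.270e+01] w 0.049 F [ 1.5 -0.9  0.2] j [ 30.  34. 100.   0.  46.  13.]
units xyz [-0.002  0.031 -0.023] turn units -0.007 (alt 11.993 )
```

View pics/side_q1.png

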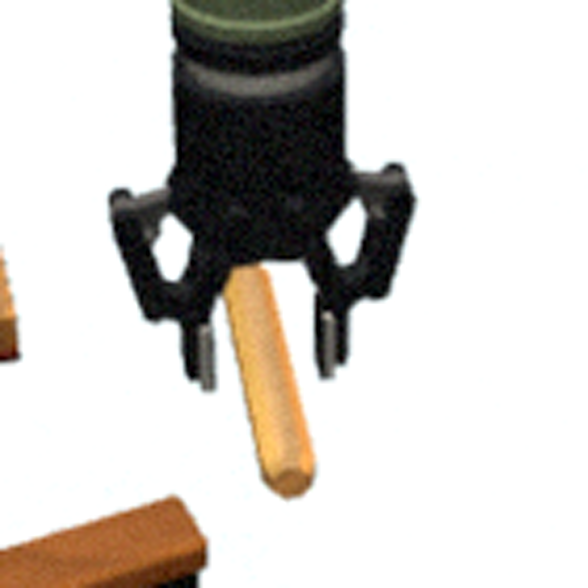

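step_arm:
  commands:
    - [0,0.05,-0.02,0]
    - [0,0,0,0]

```text
t: 19.92
position: [0.5226, 0.3171, -0.0052]
tcp_rot: [-1.57, 0.0, -1.269]
ft_force: [-0.5, 0.3, -1.2]
width: 0.049
```

step_arm:
  commands:
    - [0,0,0,0]
    - [0,0,0,0]
    - [0,0,0,0]
    - [0,0,0,0]
    - [0,0,0,0]
    - [0,0,0,0]
    - [0,0,0,0]
  fingers: -1
  squeeze: 25

```text
t: 20.5
position: [0.5226, 0.3171, -0.0053]
tcp_rot: [-1.57, 0.0, -1.269]
ft_force: [-0.2, -0.1, 4.6]
width: 0.0236
```

step_arm:
  commands:
    - [0,-0.1,0,0]
    - [0,-0.2,0,0]
    - [0,-0.4,0,0]
    - [0,-0.7,0,0]
    - [0,-0.7,0,0]
    - [0,-0.7,0,0]
    - [0,-0.7,0,0]
    - [0,-0.7,0,0]
    - [0,-0.7,0,0]
    - [0,-0.6,0,0]
    - [0,0,0,0]
    - [0,0,0,0]

```text
t: 21.5
position: [0.5226, 0.317, 0.2158]
tcp_rot: [-1.568, 0.001, -1.269]
ft_force: [0.2, -0.3, -0.7]
width: 0.0231
```

```bash
python3 go.py .4676 -.2136 .17 112; python3 - <<'E'
from workcell import optics
import cv2,numpy as np
b=optics.get_image("side")
cv2.imwrite("pics/side_q2.png",cv2.resize(np.clip(b*2.,0,255).astype(np.uint8)[60:330,270:440,::-1],None,fx=2.2,fy=2.2,interpolation=cv2.INTER_CUBIC))
E
```

```text
t 21.5 p [0.5226 0.317  0.2158] rot [-8.983e+01  4.000e-02 -7.270e+01] w 0.0231 F [ 0.2 -0.3 -0.7] j [30. 22. 85.  0. 73. 13.]
units xyz [12.258  1.12  -5.262] turn units 5.843 (alt -6.157 )
```

View pics/side_q2.png

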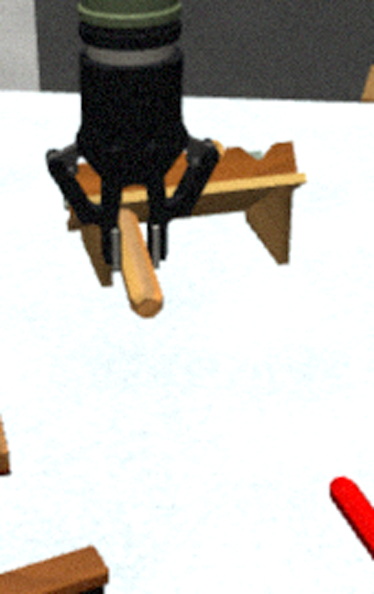

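step_arm:
  commands:
    - [0.4,0,-0.172,0]
    - [0.69,0,-0.296,0]
    - [0.69,0,-0.296,0]
    - [0.69,0,-0.296,0]
    - [0.69,0,-0.296,0]
    - [0.69,0,-0.296,0]
    - [0.69,0,-0.296,0]
    - [0.69,0,-0.296,0]
    - [0.69,0,-0.296,0]
    - [0.69,0,-0.296,0]
    - [0.69,0,-0.296,0]
    - [0.69,0,-0.296,0]
    - [0.69,0,-0.296,0]
    - [0.69,0,-0.296,0]
    - [0.69,0,-0.296,0]
    - [0.69,0,-0.296,0]
    - [0.69,0,-0.296,0]
    - [0.69,0,-0.296,0]
    - [0.128,0,-0.058,0]
    - [0,0,0,0]

```text
t: 23.22
position: [0.4659, -0.215, 0.2123]
tcp_rot: [-1.574, 0.003, -1.272]
ft_force: [-0.0, 0.0, -1.1]
width: 0.0232
```

step_arm:
  commands:
    - [0,0,0,0.225]
    - [0,0,0,0.225]
    - [0,0,0,0.225]
    - [0,0,0,0.225]
    - [0,0,0,0.225]
    - [0,0,0,0.225]
    - [0,0,0,0.225]
    - [0,0,0,0.225]
    - [0,0,0,0.225]
    - [0,0,0,0.225]
    - [0,0,0,0.225]
    - [0,0,0,0.225]
    - [0,0,0,0.225]
    - [0,0,0,0.225]
    - [0,0,0,0.225]
    - [0,0,0,0.225]
    - [0,0,0,0.225]
    - [0,0,0,0.225]
    - [0,0,0,0.225]
    - [0,0,0,0.225]

```text
t: 24.88
position: [0.4666, -0.2119, 0.213]
tcp_rot: [-1.572, -0.003, 2.654]
ft_force: [0.3, -0.1, -1.6]
width: 0.0232
```

```bash
python3 go.py .4676 -.2136 .17 112
```

```text
t 24.88 p [ 0.4666 -0.2119  0.213 ] rot [-90.04  -0.17 152.05] w 0.0232 F [ 0.3 -0.1 -1.6] j [-26.  13.  98.   0.  69.  92.]
units xyz [-0.044  1.076  0.026] turn units 1.335 (alt -10.665 )
```

step_arm:
  commands:
    - [0,0,0,0.22]
    - [0,0,0,0.22]
    - [0,0,0,0.22]
    - [0,0,0,0.22]
    - [0,0,0,0.22]
    - [0,0,0,0.22]
    - [0,0,0,0]
    - [0,0.5,0,0]
    - [0,0.5,0,0]
    - [0,0,0,0]
    - [0,0,0,0]

```text
t: 25.8
position: [0.4664, -0.2127, 0.1731]
tcp_rot: [-1.569, -0.003, 1.97]
ft_force: [0.2, -0.4, -0.8]
width: 0.023
```

```bash
python3 sn.py 3; python3 go.py .4676 -.2136 .121 112;  python3 - <<'E'
from workcell import optics
import cv2,numpy as np
b=optics.get_image("side")
cv2.imwrite("pics/side_q3.png",cv2.resize(np.clip(b*2.,0,255).astype(np.uint8)[40:200,280:440,::-1],None,fx=3.7,fy=3.7,interpolation=cv2.INTER_CUBIC))
E
```

```text
t 25.8 s,y,n mm [128.2   0.8  66.7] F [ 0.2 -0.4 -0.8] along -0.8 w 0.023
t 25.8 p [ 0.4664 -0.2127  0.1731] rot [-89.89  -0.16 112.85] w 0.023 F [ 0.2 -0.4 -0.8] j [-26.  15. 102.   0.  64. 131.]
units xyz [-0.036  1.303 -0.021] turn units 0.028 (alt -11.972 )
```

View pics/side_q3.png

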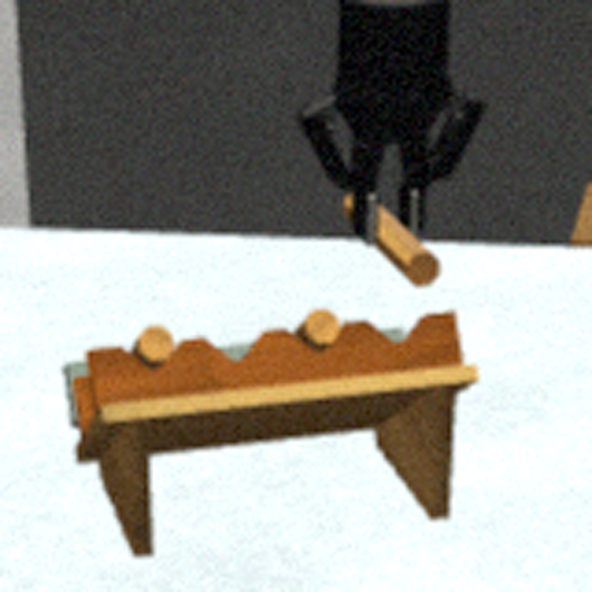

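step_arm:
  commands:
    - [-0.03,0.3,-0.04,0.028]
    - [0,0.3,0,0]
    - [0,0.3,0,0]
    - [0,0.2,0,0]
    - [0,0.15,0,0]
    - [0,0.1,0,0]
    - [0,0.05,0,0]
    - [0,0,0,0]

```text
t: 26.52
position: [0.4695, -0.2144, 0.1187]
tcp_rot: [-1.572, 0.0, 1.952]
ft_force: [-0.8, 0.9, 0.7]
width: 0.0231
```

step_arm:
  commands:
    - [0,0.05,0,0]
    - [0,0.05,0,0]
    - [0,0.05,0,0]
    - [0,0.05,0,0]
    - [0,0,0,0]

```text
t: 26.93
position: [0.4702, -0.2157, 0.111]
tcp_rot: [-1.573, 0.004, 1.953]
ft_force: [0.2, -3.9, 4.9]
width: 0.0233
```

```bash
python3 sn.py 3; python3 go.py .4676 -.2136 .091 112;  python3 - <<'E'
from workcell import optics
import cv2,numpy as np
b=optics.get_image("side")
cv2.imwrite("pics/side_q4.png",cv2.resize(np.clip(b*2.,0,255).astype(np.uint8)[40:200,280:440,::-1],None,fx=3.7,fy=3.7,interpolation=cv2.INTER_CUBIC))
E
```

```text
t 26.93 s,y,n mm [89.1 -1.6 18.2] F [ 0.2 -3.9  4.9] along -0.2 w 0.0233
t 26.93 p [ 0.4702 -0.2157  0.111 ] rot [-90.1    0.22 111.88] w 0.0233 F [ 0.2 -3.9  4.9] j [-26.  19. 106.  -0.  55. 132.]
units xyz [0.076 0.5   0.042] turn units -0.004 (alt 11.996 )
```

View pics/side_q4.png

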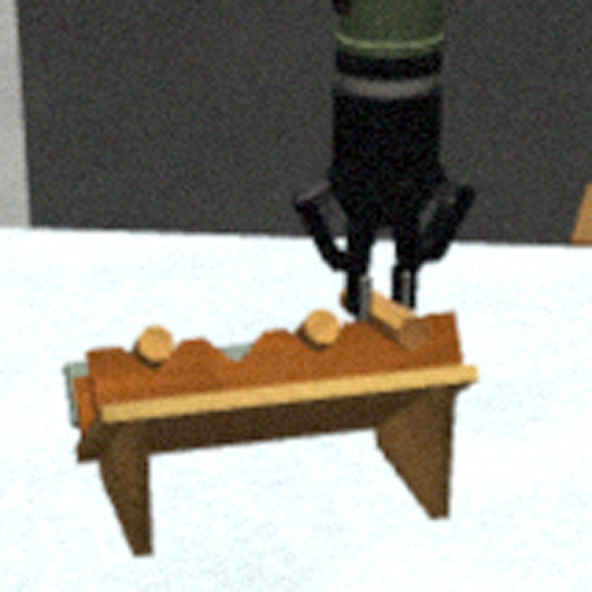

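step_arm:
  commands:
    - [0,0.05,0,0]
    - [0,0.05,0,0]
    - [0,0.05,0,0]
    - [0,0.05,0,0]
    - [0,0,0,0]

```text
t: 27.4
position: [0.47, -0.2154, 0.1027]
tcp_rot: [-1.572, 0.003, 1.953]
ft_force: [1.1, -4.8, 4.7]
width: 0.0232
```

step_arm:
  commands:
    - [0,0.05,0,0]
    - [0,0.05,0,0]
    - [0,0.04,0,0]
    - [0,0,0,0]

```text
t: 27.73
position: [0.4697, -0.2148, 0.0969]
tcp_rot: [-1.572, 0.001, 1.952]
ft_force: [1.2, -3.6, 4.8]
width: 0.0233
```

```bash
python3 sn.py 3;  python3 - <<'E'
from workcell import optics
import cv2,numpy as np
b=optics.get_image("side")
cv2.imwrite("pics/side_q5.png",cv2.resize(np.clip(b*2.,0,255).astype(np.uint8)[40:200,280:440,::-1],None,fx=3.7,fy=3.7,interpolation=cv2.INTER_CUBIC))
E
```

```text
t 27.73 s,y,n mm [81.9 -1.5  6. ] F [ 1.2 -3.6  4.8] along -0.3 w 0.0233
```

View pics/side_q5.png

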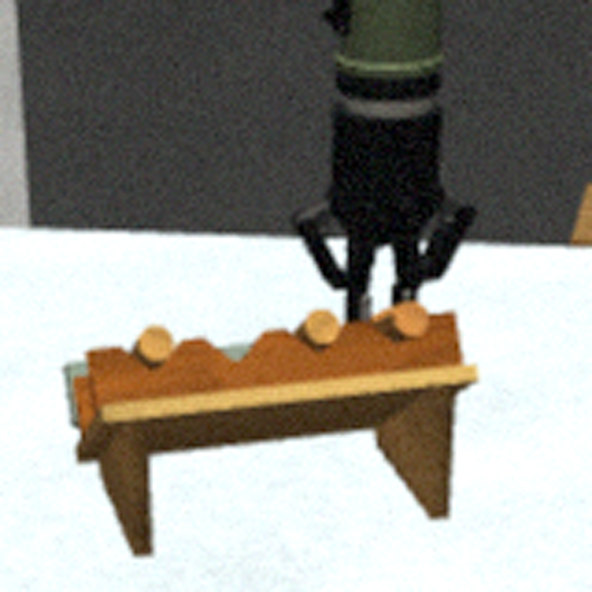

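step_arm:
  commands:
    - [0,0.05,0,0]
    - [0,0.05,0,0]
    - [0,0,0,0]

```text
t: 28.03
position: [0.4694, -0.2143, 0.0927]
tcp_rot: [-1.572, 0.0, 1.952]
ft_force: [0.2, -1.9, 4.4]
width: 0.0231
```

step_arm:
  commands:
    - [0,0.04,0,0]
    - [0,0.03,0,0]
    - [0,0,0,0]

```text
t: 28.28
position: [0.4696, -0.2143, 0.0911]
tcp_rot: [-1.572, 0.001, 1.952]
ft_force: [-1.1, -0.4, 11.7]
width: 0.0233
```

```bash
python3 sn.py 3
```

```text
t 28.28 s,y,n mm [78.9 -1.6  1. ] F [-1.1 -0.4 11.7] along 6.8 w 0.0233
```

step_arm:
  commands:
    - [0,-0.02,0,0]
    - [-0.04,0.028,0,0]
    - [-0.04,0.028,0,0]
    - [-0.04,0.028,0,0]
    - [0,0,0,0]

```text
t: 28.7
position: [0.4713, -0.2185, 0.0879]
tcp_rot: [-1.572, -0.0, 1.952]
ft_force: [-0.1, -0.8, 8.4]
width: 0.0232
```

```bash
python3 sn.py 3
```

```text
t 28.7 s,y,n mm [73.4 -1.6  1. ] F [-0.1 -0.8  8.4] along 4.3 w 0.0232
```

step_arm:
  commands:
    - [-0.04,0.028,0,0]
    - [-0.04,0.026,0,0]
    - [0,0,0,0]

```text
t: 28.95
position: [0.4725, -0.2215, 0.0857]
tcp_rot: [-1.572, -0.0, 1.952]
ft_force: [0.2, -0.3, 8.5]
width: 0.023
```

```bash
python3 sn.py 3
```

```text
t 28.95 s,y,n mm [69.5 -1.6  1. ] F [ 0.2 -0.3  8.5] along 4.5 w 0.023
```

step_arm:
  commands:
    - [-0.03,0.02,0,0]
    - [-0.03,0.02,0,0]
    - [0,0,0,0]

```text
t: 29.2
position: [0.4734, -0.2236, 0.0841]
tcp_rot: [-1.572, -0.0, 1.952]
ft_force: [0.1, 0.1, 7.1]
width: 0.0236
```

```bash
python3 sn.py 3
```

```text
t 29.2 s,y,n mm [66.7 -1.6  1. ] F [0.1 0.1 7.1] along 4.1 w 0.0236
```

step_arm:
  commands:
    - [-0.03,0.02,0,0]
    - [-0.02,0.015,0,0]
    - [0,0,0,0]

```text
t: 29.45
position: [0.474, -0.2251, 0.0829]
tcp_rot: [-1.572, -0.001, 1.952]
ft_force: [-0.8, 1.5, 10.5]
width: 0.0235
```

```bash
python3 sn.py 3
```

```text
t 29.45 s,y,n mm [64.7 -1.7  1. ] F [-0.8  1.5 10.5] along 7.4 w 0.0235
```

step_arm:
  commands:
    - [-0.03,0.02,0,0]
    - [-0.01,0.007,0,0]
    - [0,0,0,0]

```text
t: 29.7
position: [0.4741, -0.2255, 0.0826]
tcp_rot: [-1.572, -0.003, 1.951]
ft_force: [-2.2, 5.6, 17.7]
width: 0.0234
```

```bash
python3 sn.py 3
```

```text
t 29.7 s,y,n mm [64.1 -1.6  1. ] F [-2.2  5.6 17.7] along 15.1 w 0.0234
```

step_arm:
  commands:
    - [0,0,0,0]
    - [0,0,0,0]
    - [0,0,0,0]
    - [0,0,0,0]
  fingers: 0.0

```text
t: 30.03
position: [0.4737, -0.2269, 0.0802]
tcp_rot: [-1.57, -0.002, 1.952]
ft_force: [0.8, 0.3, 0.2]
width: 0.0427
```

step_arm:
  commands:
    - [0,-0.1,0,0]
    - [0,-0.2,0,0]
    - [0,-0.4,0,0]
    - [0,-0.5,0,0]
    - [0,-0.6,0,0]
    - [0,-0.6,0,0]
    - [0,-0.6,0,0]
    - [0,-0.6,0,0]
    - [0.4,0,-0.2,0]
    - [0.7,0,-0.3,0]
    - [0.7,0,-0.3,0]
    - [0.7,0,-0.3,0]
    - [0.7,0,-0.3,0]
    - [0.7,0,-0.3,0]
    - [0.7,0,-0.3,0]
    - [0.7,0,-0.3,0]
    - [0.7,0,-0.3,0]
    - [0.7,0,-0.3,0]
    - [0.7,0,-0.3,0]
    - [0,0,0,0]

```text
t: 31.7
position: [0.4642, 0.0213, 0.2267]
tcp_rot: [-1.634, -0.087, 2.062]
ft_force: [-0.4, 0.4, -1.0]
width: 0.0426
```

```bash
python3 - <<'E'
from h import *
o={}
for n in C:
    b=np.mean([optics.get_image(n).astype(float) for _ in range(8)],0); np.save(f"pics/{n}_b.npy",b); o[n]=np.clip(b*2.,0,255).astype(np.uint8)[:,:,::-1]
cv2.imwrite("pics/top_e.png",cv2.resize(o["top"][140:280,350:490],None,fx=4.2,fy=4.2,interpolation=cv2.INTER_CUBIC))
cv2.imwrite("pics/side_e.png",cv2.resize(o["side"][100:200,280:420],None,fx=5,fy=5,interpolation=cv2.INTER_CUBIC))
cv2.imwrite("pics/side_full.png",o["side"])
E
python3 chk.py 78 0 2 3
```

```text
0 69 [[322.16 131.93]]
0 75 [[322.52 131.38]]
  meas (array([322.02191639, 131.93090725]), array([ 8.00883484, 10.28625774]))
2 69 [[367.32 127.13]]
2 75 [[367.87 126.56]]
  meas (array([366.83078671, 127.44651508]), array([8.12078953, 9.80913448]))
3 69 [[389.36 124.78]]
3 75 [[390.01 124.21]]
  meas (array([388.50862217, 124.92541885]), array([7.54757309, 9.98055744]))
```

View pics/top_e.png

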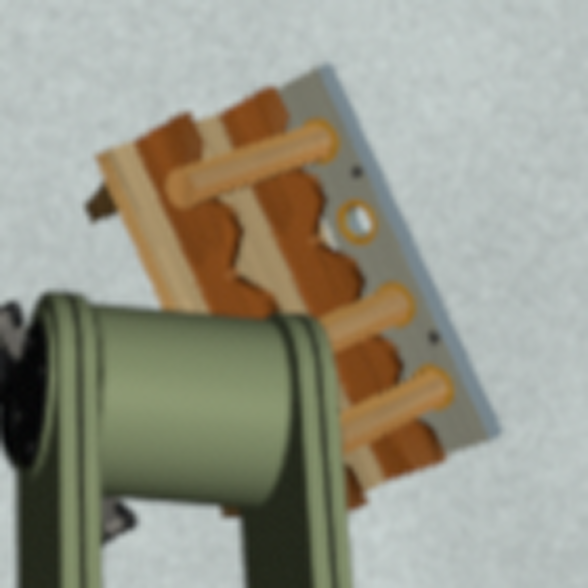

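View pics/side_e.png

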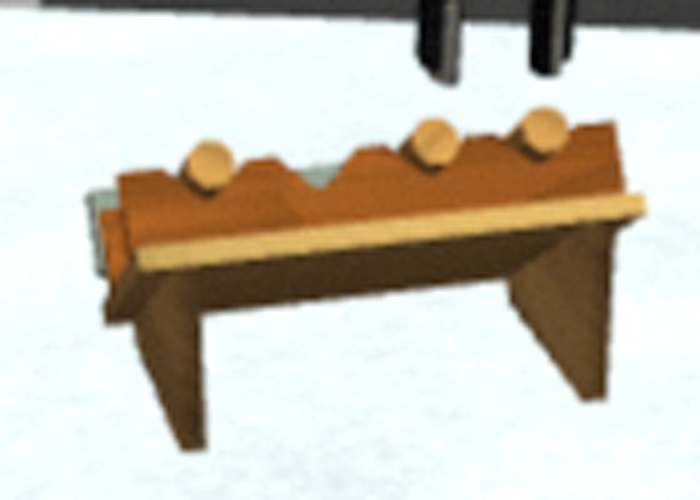

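View pics/side_full.png

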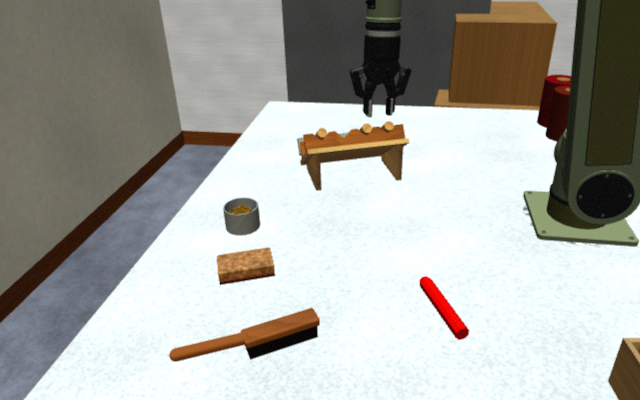

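```bash
python3 go.py .40 .28 .24 30; python3 -c "
from workcell import telemetry;print(telemetry.read_state()['joint_pos'])"
```

```text
t 32.5 p [0.465  0.0191 0.2264] rot [-93.57  -4.89 117.98] w 0.043 F [-0.4 -0.4  0.2] j [ -3.   8. 103.   6.  69. 147.]
units xyz [ 6.527  0.319 -1.608] turn units 2.933 (alt -9.067 )
[-0.05871022  0.13338409  1.79706649  0.11280718  1.20431513  2.55702401]
```

step_arm:
  commands:
    - [0,0,0,-0.2]
    - [0,0,0,-0.2]
    - [0,0,0,-0.2]
    - [0,0,0,-0.2]
    - [0,0,0,-0.2]
    - [0,0,0,-0.2]
    - [0,0,0,-0.2]
    - [0,0,0,-0.2]
    - [0,0,0,-0.2]
    - [0,0,0,-0.2]
    - [0,0,0,-0.2]
    - [0,0,0,-0.2]
    - [0,0,0,-0.2]
    - [0,0,0,-0.2]
    - [0,0,0,-0.2]

```text
t: 33.75
position: [0.465, 0.0192, 0.2264]
tcp_rot: [-1.656, 0.063, -2.653]
ft_force: [0.3, -0.1, 1.5]
width: 0.0426
```

```bash
python3 go.py .40 .28 .24 -158
```

```text
t 33.75 p [0.465  0.0192 0.2264] rot [ -94.88    3.58 -152.02] w 0.0426 F [ 0.3 -0.1  1.5] j [ -3.   8. 103.   6.  69.  56.]
units xyz [-1.642  0.319 -6.518] turn units 0.199 (alt -11.801 )
```

step_arm:
  commands:
    - [-0.16,-0.02,-0.4,0]
    - [-0.16,-0.02,-0.65,0]
    - [-0.16,-0.02,-0.65,0]
    - [-0.16,-0.02,-0.65,0]
    - [-0.16,-0.02,-0.65,0]
    - [-0.16,-0.02,-0.65,0]
    - [-0.16,0,-0.65,0]
    - [-0.16,0,-0.65,0]
    - [-0.16,0,-0.65,0]
    - [-0.16,0,-0.65,0]
    - [0,0,-0.2,0]
    - [0,0,0,0]
    - [0,0,0,0]

```text
t: 34.83
position: [0.4007, 0.2748, 0.257]
tcp_rot: [-1.655, 0.062, -2.657]
ft_force: [-0.0, 0.2, -0.4]
width: 0.0427
```

```bash
python3 - <<'E'
from h import *
o={}
for n in C:
    b=np.mean([optics.get_image(n).astype(float) for _ in range(10)],0); np.save(f"pics/{n}_b.npy",b); o[n]=np.clip(b*2.,0,255).astype(np.uint8)[:,:,::-1]
cv2.imwrite("pics/top_e2.png",cv2.resize(o["top"][145:275,360:480],None,fx=4.6,fy=4.6,interpolation=cv2.INTER_CUBIC))
cv2.imwrite("pics/top_full.png",o["top"])
# optic-flow-free compare: fit s of each racked handle by correlating patches with handle_done via predicted shift
r=np.load("rack.npz");B,ax=r["B"],r["ax"]
b=np.load("pics/top_b.npy").mean(2).astype(np.float32)
# profile along the axis top ridge line, at n=+12mm
nz=r["nz"]
for i in (0,2,3):
    s=np.arange(.10,.165,.001); P=B[i]+s[:,None]*ax+.012*nz
    uv=proj("top",P).astype(np.float32); v=cv2.remap(np.load("pics/top_b.npy").astype(np.float32),uv[None,:,0],uv[None,:,1],cv2.INTER_CUBIC)[0]
    print(i,(v[:,1]).round().astype(int).tolist())
E
```

```text
0 [62, 62, 62, 62, 62, 62, 62, 62, 62, 62, 62, 62, 62, 62, 62, 62, 62, 61, 61, 61, 61, 61, 61, 61, 61, 61, 61, 61, 61, 61, 61, 61, 61, 61, 61, 61, 61, 61, 61, 61, 61, 60, 60, 59, 58, 57, 55, 54, 53, 52, 52, 53, 53, 54, 54, 55, 56, 56, 57, 57, 57, 58, 58, 58, 58]
2 [64, 64, 64, 64, 64, 64, 64, 64, 64, 64, 64, 64, 64, 64, 64, 64, 64, 64, 64, 64, 64, 64, 64, 64, 63, 63, 64, 64, 64, 64, 64, 64, 64, 64, 64, 64, 64, 64, 64, 64, 63, 63, 62, 61, 59, 58, 57, 56, 56, 55, 55, 54, 54, 54, 53, 53, 54, 54, 55, 55, 56, 57, 57, 58, 58]
3 [62, 62, 61, 61, 61, 61, 61, 62, 62, 62, 62, 62, 61, 61, 61, 61, 61, 61, 61, 61, 61, 61, 61, 61, 61, 61, 61, 61, 61, 61, 61, 61, 61, 61, 61, 61, 61, 61, 61, 60, 60, 59, 58, 57, 56, 54, 53, 52, 52, 52, 52, 53, 53, 54, 54, 55, 56, 56, 57, 57, 57, 58, 58, 57, 57]
```

View pics/top_e2.png

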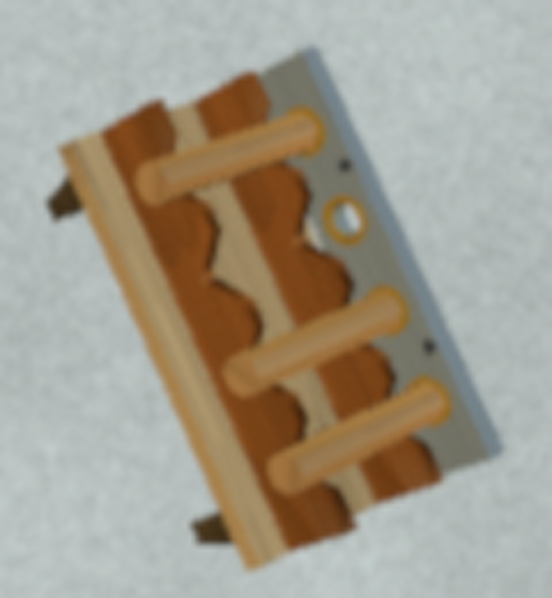

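View pics/top_full.png

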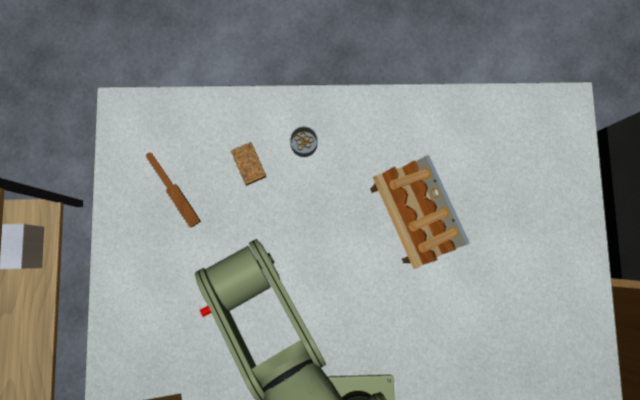

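```bash
python3 -c "
from workcell import close_job
print(close_job())"
```

```text
the job is handed in; nothing more can be done
None
```

Both handles are racked with their chamfered ends home, in the third and fourth bushes. The job was handed in at about 36 s.

- **Which end:** both chamfered ends could be seen in the pictures before I picked anything up, so neither handle had to be turned back after the test. Since this interface can't tilt the tool, I held each handle lightly and lowered it until it pivoted on the upper rail into its notches.
- **Feel:** I slid each handle gently down its notches to a stop, at about 15–17 N along the slope. The handles had slipped a few millimetres in the grip, so the tool position at the stop could not show how deep they went.
- **Last checks:**
  - In the top view, the upper ends of both new handles lie within about 1–2 mm of the already-racked handle's level. A square end on the rim would sit about 6 mm higher.
  - The side view agrees, but it is less sensitive.
  - The racked handle, tin, block, brush and red look-alike looked unmoved; in the last top view the arm hid most of the red one.
- **What disagreed:**
  - The first grasp closed on air above the handle. The pictures put the fingertips about 35 mm higher than the reported tool position and the stated tool sizes imply, so I used the measured offset after that.
  - While pulling back at the end, the wrist stopped just inside the last joint's limit (2.557 of 2.56 rad) and the tool tilted slightly, clear of everything. I then turned it back.

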